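# Chock the mast tube on the sloping deck

## Task

Stow the aluminium mast tube lying across the sloping deck so that it cannot roll. First set both wooden wedge chocks on the deck with their thin toes pointing uphill, side by side with a gap between them; then lay the tube level across the deck, midway between the side rails, on their uphill side with one chock near each end, and let go of it only when it rests snug against the sloping faces of both, never letting it drop or roll. Leave the flask, the mug and the flat square wooden block where they stand.

Things in the scene. Friction and masses are not known exactly. Their poses are not given: they have to be found in the camera images.
- deck: fixed plywood deck, 280 mm wide (y), 250 long, yaw varies widely. Its frame is level, origin on the table under its centre; the surface slopes 10 deg, rising to +x (uphill): height 45 mm + 0.176 x. Rails at y = +-137 mm, 10 mm high. Fixed olive box 45 high, 200 wide, 50 thick at the uphill end, its downhill face 70 mm uphill of the centre. Downhill end open: a tube rolls off unless chocked
- mast: aluminium mast tube with dark end bands, plain closed cylinder, 54 mm diameter, 190 mm long, 0.35 to 0.7 kg; origin at its centre, y along its axis. Starts lying in the wooden cradle on the mat, its axis level and 49 mm above the table
- chock_a: wooden wedge chock, 70 mm long (x), 44 wide (y), 40 high, 0.18 kg; origin: centre of underside. Thin toe at x = +35 mm, 45 deg face rising from it to full height at x = -3.5, flat top, upright back at x = -35; flat sides. With the tube on the deck touching the sloping face, the tube's axis is 46 mm along +x from the origin. Starts on the mat, yaw varies widely. Both chocks are alike, either end will do
- chock_b: wooden wedge chock, 70 mm long (x), 44 wide (y), 40 high, 0.18 kg; origin: centre of underside. Thin toe at x = +35 mm, 45 deg face rising from it to full height at x = -3.5, flat top, upright back at x = -35; flat sides. With the tube on the deck touching the sloping face, the tube's axis is 46 mm along +x from the origin. Starts on the mat, yaw varies widely. Both chocks are alike, either end will do
- cradle: fixed dark wooden cradle, 90 by 160 mm, two V saddles (20 mm thick, at y = +-65 mm, 37 mm high) that carry the tube along the cradle's y; the 110 mm between the saddles is free for fingers. Origin at the centre of its underside, 4 mm above the table, straight under the tube's centre
- mat: fixed black rubber mat 420 by 420 mm, 4 mm thick, under the cradle, chocks and bystanders; origin at the centre of its underside
- block: bystander: plain rectangular wooden block, square, 62 x 62 mm and 30 mm high (not a wedge), origin at the centre of its underside, standing among the chocks
- mug: bystander: green mug, 68 mm diameter, 55 mm high, handle towards the robot, origin at the centre of its underside, standing in a row with the chocks
- flask: bystander: tall dark steel flask, 66 mm diameter, 200 mm high, origin at the centre of its underside, standing beyond the tube
There are look-alikes about, which are no part of the job. What is shaped like the chock_a but purple is not meant.

How it is judged:
On the way:
1. both chocks are set on the deck, toes uphill, and let go, with the tube not yet laid there (x of chock_a in the frame of deck between -0.1 and 0.01 m and y of chock_a in the frame of deck between -0.12 and 0.12 m and z of chock_a in the frame of deck between 0.018 and 0.056 m and angle between the x axis of each of chock_a, chock_b and the x axis of deck, either way round below 0.4 rad and angle between each of chock_a, chock_b's own z axis and vertical below 0.3 rad and x of deck in the frame of chock_a above -0.01 m and x of chock_b in the frame of deck between -0.1 and 0.01 m and y of chock_b in the frame of deck between -0.12 and 0.12 m and z of chock_b in the frame of deck between 0.018 and 0.056 m and x of deck in the frame of chock_b above -0.01 m and contact force between the fingers and chock_a below 0.01 N and contact force between the fingers and chock_b below 0.01 N and not (x of mast in the frame of deck between -0.13 and 0.13 m and y of mast in the frame of deck between -0.14 and 0.14 m and z of mast in the frame of deck below 0.11 m)), for 0.2 s.
At the end, for the whole second after the job is handed in: Tube at rest, free, across the deck (within 0.15 rad; centre within 40 mm of midline, 60 mm downhill to 45 mm uphill of deck centre); both chocks on the deck downhill of it, toes uphill, touching it or within 5 mm, one each side of its middle, 30 to 100 mm from it (x of chock_a in the frame of deck between -0.1 and 0.01 m and y of chock_a in the frame of deck between -0.12 and 0.12 m and z of chock_a in the frame of deck between 0.018 and 0.056 m and angle between the x axis of each of chock_a, chock_b and the x axis of deck, either way round below 0.4 rad and angle between each of chock_a, chock_b's own z axis and vertical below 0.3 rad and x of deck in the frame of chock_a above -0.01 m and x of chock_b in the frame of deck between -0.1 and 0.01 m and y of chock_b in the frame of deck between -0.12 and 0.12 m and z of chock_b in the frame of deck between 0.018 and 0.056 m and x of deck in the frame of chock_b above -0.01 m and z of mast in the frame of chock_a between 0.023 and 0.033 m and (x of mast in the frame of chock_a between 0.041 and 0.053 m or (x of mast in the frame of chock_a between 0.03 and 0.075 m and contact force between mast and chock_a above 0.02 N)) and z of mast in the frame of chock_b between 0.023 and 0.033 m and (x of mast in the frame of chock_b between 0.041 and 0.053 m or (x of mast in the frame of chock_b between 0.03 and 0.075 m and contact force between mast and chock_b above 0.02 N)) and ((y of mast in the frame of chock_a between 0.03 and 0.1 m and y of mast in the frame of chock_b between -0.1 and -0.03 m) or (y of mast in the frame of chock_a between -0.1 and -0.03 m and y of mast in the frame of chock_b between 0.03 and 0.1 m)) and angle between the y axis of mast and the y axis of deck, either way round below 0.15 rad and x of mast in the frame of deck between -0.06 and 0.045 m and y of mast in the frame of deck between -0.04 and 0.04 m and linear speed of each of mast, chock_a, chock_b below 0.02 m/s).
It fails at once if the tube is let go on the deck before both chocks are set there (x of mast in the frame of deck between -0.13 and 0.13 m and y of mast in the frame of deck between -0.14 and 0.14 m and z of mast in the frame of deck below 0.11 m and contact force between the fingers and mast below 0.01 N and not ((x of chock_a in the frame of deck between -0.1 and 0.01 m and y of chock_a in the frame of deck between -0.12 and 0.12 m and z of chock_a in the frame of deck between 0.018 and 0.056 m and angle between the x axis of chock_a and the x axis of deck, either way round below 0.4 rad and angle between chock_a's own z axis and vertical below 0.3 rad and x of deck in the frame of chock_a above -0.01 m) and (x of chock_b in the frame of deck between -0.1 and 0.01 m and y of chock_b in the frame of deck between -0.12 and 0.12 m and z of chock_b in the frame of deck between 0.018 and 0.056 m and angle between the x axis of chock_b and the x axis of deck, either way round below 0.4 rad and angle between chock_b's own z axis and vertical below 0.3 rad and x of deck in the frame of chock_b above -0.01 m))).
It fails at once if the tube drops or rolls free (faster than 0.35 m/s with no finger on it) (contact force between the fingers and mast below 0.01 N and linear speed of mast above 0.35 m/s).
It fails at once if the flask is shoved more than 30 mm or tipped (distance of flask from where it was at the start of the episode above 0.03 m or angle between flask's own z axis and vertical above 0.3 rad).
It fails at once if the mug is shoved more than 30 mm or tipped (distance of mug from where it was at the start of the episode above 0.03 m or angle between mug's own z axis and vertical above 0.3 rad).
It fails at once if the square block is shoved more than 30 mm or tipped (distance of block from where it was at the start of the episode above 0.03 m or angle between block's own z axis and vertical above 0.3 rad).
It also fails if it takes over 72 s, if anything falls off the work surface, if the arm or the gripper's body presses on something with over 40 N, if the wrist force passes 120 N, or if a joint passes its speed limit or range.

## Robot

A 7-joint arm with a two-finger parallel gripper is mounted at the origin on the work surface. World frame = base frame: x ahead of the robot, y to its left, z up, the work surface at z = 0. Lengths are in m, angles in rad, forces in N, time in s.
With the tool pointing down it reaches from about 0.4 to 0.85 m from the base axis. Payload 10.4 kg.
Tool frame: the origin (TCP) lies midway between the tips of the shut fingers; the grasp point (between the pads) lies 19 mm behind it (r.tcp_to_grasp is the z of the grasp point in the tool frame, in m); z points along the fingers, x is the direction in which the jaws open and shut, and the axes are right-handed (so a half turn about z gives the same grasp; the last joint's range is limited). The gripper opens to 87 mm and grips with 3 to 60 N. Pads are 19 mm wide; open, the fingers measure 117 mm over their backs; the gripper's body (75 mm by 190 mm) begins 51 mm behind the grasp point.
Start: joints at [-1.334, 0.332, -0.065, 1.46, 0.022, 1.35, -0.088], TCP at [0.161, 0.604, 0.223] pointing down, gripper open.
Joint ranges: [-2.6, 2.6], [-0.5, 2.12], [-1.47, 1.34], [0.16, 2.42], [-1.27, 4.41], [0.06, 2.06], [-2.6, 2.6]. Speed limits (rad/s): [2.22, 2.22, 2.79, 2.79, 3.14, 3.14, 3.14].

## Interface

Orientations are given as a unit quaternion [x, y, z, w].
In Python, from bench import r, camera, close_job gives the robot as it stands. The module is installed in compiled form; this text tells all that it offers.
- The arm moves only by the shell command python3 -m crank 'ROWS' [FORCE]. ROWS is JSON, a list of rows, each an object of numbers: "x", "y", "z": the shift along the tool's x, y, z scaled (see below); "ax", "ay", "az": the turn, a rotation vector about the tool's x, y, z scaled (see below); "claw": the closure, from -1 (fully open) to 1 (shut), so that 0 is half open. A call has exactly 5 rows; each row is the pose to reach, as a shift and turn from the pose commanded when the call began, along the tool's axes at that moment; what a row does not reach only later rows make up. The controller multiplies each number of a shift by 1 m and each number of a turn by 2 rad. A row lasts 1/12 s, in which the tool goes at most 41.7 mm and 7.16 degrees, less where a joint would pass 70% of its speed; a pose out of reach is approached as far as the arm can. A call with a number of a shift or a turn outside -1 to 1 is refused whole. A call with a gripper value outside its range is refused whole. The fingers move at their own pace and stop on an object; FORCE is the grip in N (left out, the last holds). Time passes only in rows, so rows that repeat a pose let the fingers close, or fill a call up. It gives the time, the measured TCP pose, the force and the opening at its end, in the units of the state.
- r.read_state(): the state, without advancing time (a new reading comes with each control period).
- camera(name): name is "scene" or "top" or "wrist"; returns a dict with "color" (480x640x3 uint8, blue, green, red), "fx", "fy", "cx", "cy" (pixels), "eye" and "orientation" of the camera in the world. Camera axes: x right, y down, z forward; pixel columns grow to the right and rows downward; lengths in m; the calibration is good to about 2 mm. A picture is of the moment at which its call begins. There is no depth.
- close_job(): hands the job in, once; it reports no verdict.
The state is a dict: "time": time; "joint_positions": joint angles; "joint_vel": joint speeds; "joint_torque": joint torques, N m; "ee_pos": TCP position; "eef_rot": TCP orientation; "ft_force": force on the tool from outside, world axes, zero at the start; "torque": the same for the moment, N m; "width": finger opening in m.
Only numpy, scipy, OpenCV 4.12 (cv2) and the standard library are available. Lean on these libraries where they do the work, as an engineer would, in place of code of your own. Each camera call takes 0.05 s, during which the arm holds its last target. There are 200 camera calls.

## Working session

There is one attempt and no reset: what is moved stays moved. The work goes in short steps, Python scripts to look and compute and a shell command to move; the robot and the scene stay as the last step left them, time stands still between calls to the robot, and variables do not carry over. Pictures are saved under pics/ and viewed, about 8 in all and at most 12, crops included, and the job is handed in when it is done.

```bash
mkdir -p pics; python3 - <<'E'
from bench import r,camera
import cv2
for n in ["scene","top"]:
    c=camera(n); cv2.imwrite(f"pics/{n}0.png",c["color"]); print(n,{k:c[k] for k in c if k!="color"})
print(r.read_state(), r.tcp_to_grasp)
E
```

```text
scene {'fx': 525.9051069628421, 'fy': 525.9051069628421, 'cx': 327.10724566689316, 'cy': 234.88881453173602, 'eye': array([ 1.3094277 , -0.22603644,  1.1189369 ]), 'orientation': array([ 0.76185048,  0.56204402, -0.19153226, -0.25885469])}
top {'fx': 620.6826522227377, 'fy': 620.6826522227377, 'cx': 323.18921970322515, 'cy': 236.58087034829381, 'eye': array([ 3.14851425e-01, -2.27930148e-04,  1.52650690e+00]), 'orientation': array([-0.7022558 ,  0.70885353, -0.05066189,  0.04238912])}
{'time': 0.1, 'joint_positions': array([-1.33360213,  0.33278379, -0.06466943,  1.46082873,  0.02160742,
        1.34987225, -0.08850725]), 'joint_vel': array([ 1.46668029e-04, -1.90372396e-03,  5.47278918e-04, -8.57722432e-04,
        4.57490252e-04,  7.72908537e-05, -4.56522600e-04]), 'joint_torque': array([ 3.31247165e-04, -6.24541211e+01,  2.38679163e-02, -3.90721929e+01,
       -6.14450150e-02,  3.63730802e-02,  3.45541298e-05]), 'ee_pos': array([0.16049018, 0.60370877, 0.22186261]), 'eef_rot': array([ 7.92747309e-01,  6.09550118e-01, -4.52347880e-04,  3.91726095e-04]), 'ft_force': array([0.75165871, 0.71043091, 1.08665075]), 'torque': array([ 0.06124579, -0.01086129,  0.02735677]), 'width': 0.08700834392132968} -0.0187
```

View pics/top0.png

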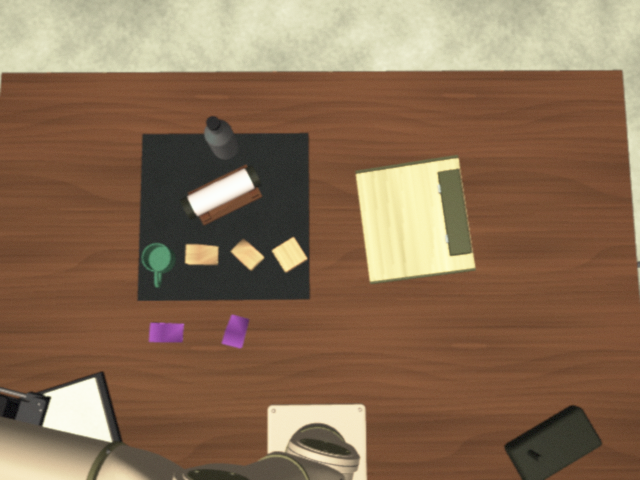

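View pics/scene0.png

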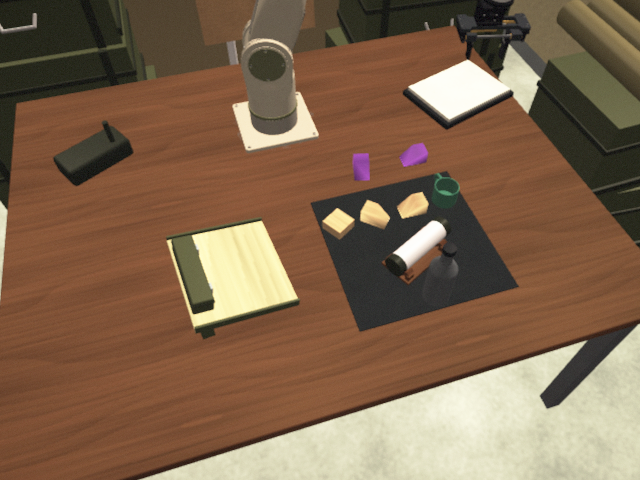

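The top view shows the mug at (157,260), wedges at about (202,255) and (248,254), the square block at (290,255), the tube at (222,194), and the deck at about (415,220) with its olive box to the right, so uphill is to the right. I'll enlarge it.

```bash
cat > h.py <<'E'
import numpy as np, cv2
from scipy.spatial.transform import Rotation as R
def ray(c,u,v):
    d=R.from_quat(c["orientation"]).apply([(u-c["cx"])/c["fx"],(v-c["cy"])/c["fy"],1]); return np.array(c["eye"]),d
def onz(c,u,v,z):
    e,d=ray(c,u,v); return e+d*(z-e[2])/d[2]
def proj(c,P):
    p=R.from_quat(c["orientation"]).inv().apply(np.atleast_2d(P)-c["eye"]); return np.c_[c["fx"]*p[:,0]/p[:,2]+c["cx"],c["fy"]*p[:,1]/p[:,2]+c["cy"]]
E
python3 - <<'E'
import cv2,numpy as np
t=cv2.imread("pics/top0.png"); s=cv2.imread("pics/scene0.png")
def crop(i,x,y,w,h,k):
    o=cv2.resize(i[y:y+h,x:x+w],None,fx=k,fy=k,interpolation=cv2.INTER_CUBIC)
    for a in range(0,w,10):
        cv2.line(o,(a*k,0),(a*k,5 if a%20 else 12),(0,0,255),1)
        if a%20==0: cv2.putText(o,str(x+a),(a*k,22),0,.35,(0,0,255),1)
    for a in range(0,h,10):
        cv2.line(o,(0,a*k),(5 if a%20 else 12,a*k),(0,0,255),1)
        if a%20==0: cv2.putText(o,str(y+a),(14,a*k+4),0,.35,(0,0,255),1)
    return o
A=crop(t,180,230,130,45,6); B=crop(s,320,185,130,55,6)
cv2.imwrite("pics/c1.png",np.vstack([A,B])[:600])
A=crop(t,350,150,130,140,4); B=crop(t,170,110,65+35,140,4)[:, :270]
B=crop(t,178,155,90,75,4)
B=cv2.copyMakeBorder(B,0,A.shape[0]-B.shape[0],0,0,0)
cv2.imwrite("pics/c2.png",np.hstack([A,B])[:, :800])
E
```

```text
(no output)
```

View pics/c1.png

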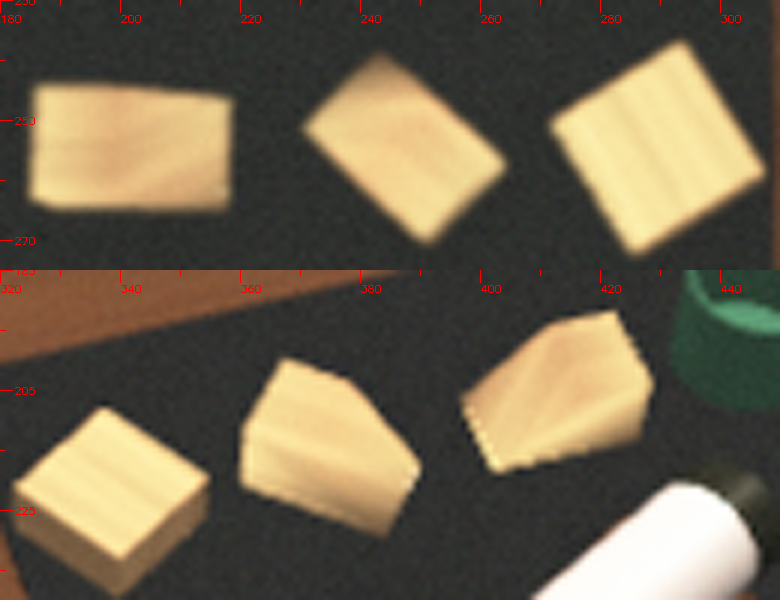

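View pics/c2.png

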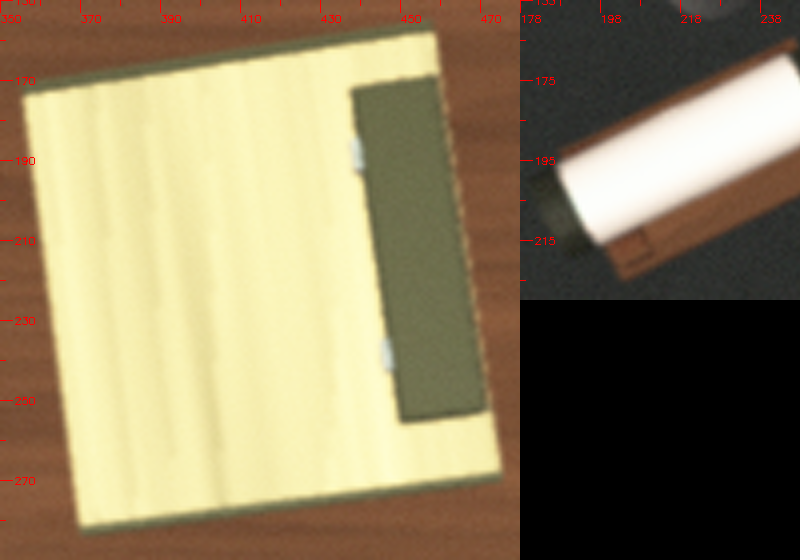

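The crop shows wedge 1 (top view 184–217, 244–265) with its toe to the right (−y). Wedge 2 has its toe edge at about (230,251)–(242,239) and its back at (251,270)–(264,257). The square block is the rightmost object. The deck's rail corners are about (356,172), (458,157.5), (474,269) and (370,283). Now I'll fit poses with both views.

```bash
python3 - <<'E'
from bench import r,camera
from h import *
from scipy.optimize import least_squares
T=camera("top");S=camera("scene")
W=np.array([[35,-22,1],[35,22,1],[-3.5,-22,40],[-3.5,22,40],[-35,-22,40],[-35,22,40],[-35,-22,0],[-35,22,0]])/1000
def fit(model,z,obsT,obsS,x0):
    def f(p,full=False):
        P=R.from_euler('z',p[2]).apply(model)+[p[0],p[1],z]
        a=proj(T,P);b=proj(S,P); e=[a[i]-o for i,o in obsT]+[b[i]-o for i,o in obsS]
        return np.ravel(e)
    s=least_squares(f,x0,loss='soft_l1'); print(np.round(s.x,4),"yaw deg",np.degrees(s.x[2]).round(1),"res",np.round(s.fun,1)); return s.x
# x0 from back-projection
def x0(u,v,yaw,z=.02): p=onz(T,u,v,z); return [p[0],p[1],yaw]
# chock1 toe -> -y : own y-> +x
print("c1")
fit(W,.004,[(0,(218,265)),(1,(218.5,246.5)),(4,(184.5,264)),(5,(185,244))][:0]+[(4,(184.5,264)),(5,(185.5,244))],[(1,(402,219)),(0,(397,207)),(7,(426,214)),(5,(428.5,205)),(4,(422,192)),(2,(411.5,194))],x0(200,254,-1.57))
print("c2")
# toe toward up-left in image = +x,+y
fit(W,.004,[(4,(264,257)),(5,(251,270))] if 0 else [],[(0,(388,218)),(1,(383,229)),(7,(360,220.5)),(5,(360,211)),(4,(367,200)),(2,(378,203.5))],x0(248,254,.8))
fit(W,.004,[],[(1,(388,218)),(0,(383,229)),(6,(360,220.5)),(4,(360,211)),(5,(367,200)),(3,(378,203.5))],x0(248,254,.8))
k=.176
print("deck")
D=np.array([[x,y,.055+k*x] for x,y in [(-.125,.14),(.125,.14),(.125,-.14),(-.125,-.14)]])
D=np.vstack([D,[[.07,.1,.045+k*.07+.045],[.07,-.1,.045+k*.07+.045]]])
o=[(0,(355.5,172)),(1,(458,157.5)),(2,(474.5,269)),(3,(370,283))]
p=onz(T,415,220,.05)
d=fit(D,0,o,[],[p[0],p[1],-1.4])
c=np.cos(d[2]);P=R.from_euler('z',d[2]).apply(D)+[d[0],d[1],0];print("proj all",proj(T,P).round(1).tolist())
g=T["color"].min(2); m=(g>200).astype(np.uint8); m[:160]=0;m[225:]=0;m[:,:180]=0;m[:,265:]=0
cn=max(cv2.findContours(m,0,2)[0],key=cv2.contourArea);q=cv2.minAreaRect(cn);print("mast",q)
bx=cv2.boxPoints(q);b=np.array([onz(T,*x,.049) for x in bx]);print(b.round(4).tolist(),b.mean(0).round(4))
print("block",onz(T,289,254,.034).round(3),"mug",onz(T,157,258,.055).round(3))
E
```

```text
c1
[ 0.4749  0.2757 -1.5783] yaw deg -90.4 res [ 1.1 -2.2  0.6 -0.5  0.8 -0.7 -0.1 -0.4  0.3 -1.2  0.  -1.7  0.1 -0.3
 -0.   0.2]
c2
[0.473  0.1663 1.7195] yaw deg 98.5 res [  1.4   1.4  -1.5 -20.7  -0.8  -3.5  -0.1  -3.5   0.7  18.9   0.1  11.4]
[0.4763 0.1656 0.8059] yaw deg 46.2 res [ 1.4 -0.1  0.1  0.2 -0.6 -0.1  0.1 -0.1 -0.1 -0.2 -0.5  0.3]
deck
[ 0.5494 -0.2369 -1.4597] yaw deg -83.6 res [-1.2 -0.9  0.5 -2.8  1.8  1.2 -0.8  1.1]
proj all [[354.3, 171.1], [458.5, 154.7], [476.3, 270.2], [369.2, 284.1], [440.5, 171.1], [453.0, 255.1]]
mast ((220.40000915527344, 191.80001831054688), (18.782970428466797, 63.504329681396484), 63.43495178222656)
[[0.6083, 0.3076, 0.049], [0.6775, 0.171, 0.049], [0.6356, 0.1504, 0.049], [0.567, 0.2866, 0.049]] [0.6221 0.2289 0.049 ]
block [0.471 0.064 0.034] mug [0.462 0.377 0.055]
```

```bash
cat >> h.py <<'E'
def pose(x,y,z,ang,tilt=0,axis=None):
    """TCP position; tool x at world angle ang (deg), tool z down; then tilt (deg) about world axis"""
    a=np.radians(ang); X=np.array([np.cos(a),np.sin(a),0]);Z=np.array([0,0,-1.]);Y=np.cross(Z,X)
    q=R.from_matrix(np.c_[X,Y,Z])
    if tilt: q=R.from_rotvec(np.radians(tilt)*np.asarray(axis))*q
    return np.array([x,y,z]),q
def plan(start,targets,nmax=(.2,34)):
    p,q=start
    for tp,tq in targets:
        rv=(tq*q.inv()).as_rotvec(); n=int(max(1,np.ceil(np.linalg.norm(tp-p)/nmax[0]),np.ceil(np.degrees(np.linalg.norm(rv))/nmax[1])))
        p0,q0=p,q
        for i in range(1,n+1):
            gp=p0+(tp-p0)*i/n; gq=R.from_rotvec(rv*i/n)*q0
            s=np.round(q.inv().apply(gp-p),3); w=np.round((q.inv()*gq).as_rotvec()/2,3)
            print(dict(zip("x y z ax ay az".split(),(*s.tolist(),*w.tolist()))))
            p=p+q.apply(s); q=q*R.from_rotvec(2*w)
        print("--")
def now():
    from bench import r
    s=r.read_state(); return np.array(s["ee_pos"]),R.from_quat(s["eef_rot"])
E
python3 - <<'E'
from h import *
plan(now(),[pose(.45,.24,.25,-0.4+0)])
E
```

```text
{'x': -0.092, 'y': 0.124, 'z': -0.009, 'ax': 0.0, 'ay': 0.0, 'az': 0.22}
{'x': -0.031, 'y': 0.152, 'z': -0.009, 'ax': 0.0, 'ay': 0.0, 'az': 0.219}
{'x': 0.037, 'y': 0.151, 'z': -0.01, 'ax': 0.0, 'ay': 0.0, 'az': 0.22}
--
```

```bash
python3 -m crank '[{"x":-0.018,"y":0.025,"z":-0.002,"az":0.044,"claw":-1},{"x":-0.037,"y":0.05,"z":-0.004,"az":0.088,"claw":-1},{"x":-0.055,"y":0.074,"z":-0.006,"az":0.132,"claw":-1},{"x":-0.074,"y":0.099,"z":-0.008,"az":0.176,"claw":-1},{"x":-0.092,"y":0.124,"z":-0.009,"az":0.22,"claw":-1}]' 30
python3 -m crank '[{"x":-0.006,"y":0.03,"z":-0.002,"az":0.044,"claw":-1},{"x":-0.012,"y":0.061,"z":-0.004,"az":0.088,"claw":-1},{"x":-0.019,"y":0.091,"z":-0.006,"az":0.132,"claw":-1},{"x":-0.025,"y":0.122,"z":-0.008,"az":0.176,"claw":-1},{"x":-0.031,"y":0.152,"z":-0.009,"az":0.219,"claw":-1}]'
python3 -m crank '[{"x":0.007,"y":0.03,"z":-0.002,"az":0.044,"claw":-1},{"x":0.015,"y":0.06,"z":-0.004,"az":0.088,"claw":-1},{"x":0.022,"y":0.09,"z":-0.006,"az":0.132,"claw":-1},{"x":0.037,"y":0.151,"z":-0.01,"az":0.22,"claw":-1},{"x":0.037,"y":0.151,"z":-0.01,"az":0.22,"claw":-1}]'
python3 - <<'E'
from bench import r,camera
import cv2
c=camera("wrist"); cv2.imwrite("pics/w1.png",c["color"]); print({k:c[k] for k in c if k!="color"}); print(r.read_state()["ee_pos"],r.read_state()["joint_positions"])
E
```

```text
{'fx': 346.7023100790114, 'fy': 346.7023100790114, 'cx': 323.4433050150907, 'cy': 237.44559176665672, 'eye': array([0.08535392, 0.62517561, 0.384116  ]), 'orientation': array([0.78430153, 0.6035086 , 0.08774658, 0.11379371])}
[0.16048991 0.60388137 0.22222946] [-1.33361788  0.33248778 -0.06469809  1.46044791  0.02158406  1.34992181
 -0.08851835]schema error: expected keys x, y, z, ax, ay, az, claw
schema error: expected keys x, y, z, ax, ay, az, claw
schema error: expected keys x, y, z, ax, ay, az, claw
```

View pics/w1.png

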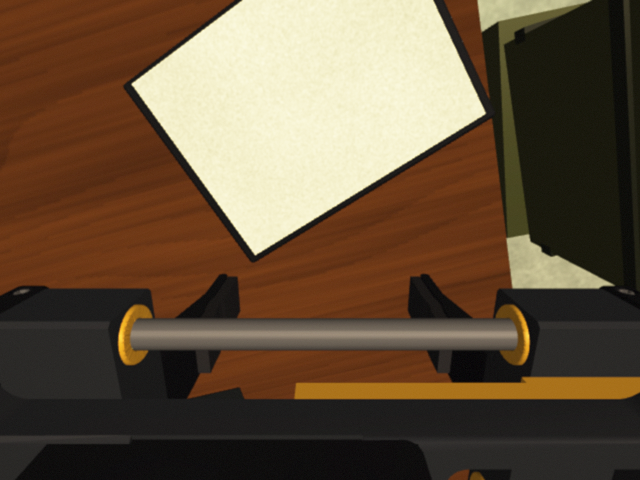

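That move was refused because every key is required in each row, and the wrist view shows only the start area (a white panel). I'll resend it in full.

```bash
python3 -m crank '[{"x":-0.018,"y":0.025,"z":-0.002,"ax":0,"ay":0,"az":0.044,"claw":-1},{"x":-0.037,"y":0.05,"z":-0.004,"ax":0,"ay":0,"az":0.088,"claw":-1},{"x":-0.055,"y":0.074,"z":-0.006,"ax":0,"ay":0,"az":0.132,"claw":-1},{"x":-0.074,"y":0.099,"z":-0.008,"ax":0,"ay":0,"az":0.176,"claw":-1},{"x":-0.092,"y":0.124,"z":-0.009,"ax":0,"ay":0,"az":0.22,"claw":-1}]' 30
python3 -m crank '[{"x":-0.006,"y":0.03,"z":-0.002,"ax":0,"ay":0,"az":0.044,"claw":-1},{"x":-0.012,"y":0.061,"z":-0.004,"ax":0,"ay":0,"az":0.088,"claw":-1},{"x":-0.019,"y":0.091,"z":-0.006,"ax":0,"ay":0,"az":0.132,"claw":-1},{"x":-0.025,"y":0.122,"z":-0.008,"ax":0,"ay":0,"az":0.176,"claw":-1},{"x":-0.031,"y":0.152,"z":-0.009,"ax":0,"ay":0,"az":0.219,"claw":-1}]'
python3 -m crank '[{"x":0.007,"y":0.03,"z":-0.002,"ax":0,"ay":0,"az":0.044,"claw":-1},{"x":0.015,"y":0.06,"z":-0.004,"ax":0,"ay":0,"az":0.088,"claw":-1},{"x":0.022,"y":0.09,"z":-0.006,"ax":0,"ay":0,"az":0.132,"claw":-1},{"x":0.03,"y":0.12,"z":-0.01,"ax":0,"ay":0,"az":0.176,"claw":-1},{"x":0.037,"y":0.151,"z":-0.01,"ax":0,"ay":0,"az":0.22,"claw":-1}]'
python3 - <<'E'
from bench import r,camera
import cv2
c=camera("wrist"); cv2.imwrite("pics/w2.png",c["color"][:420]); print({k:c[k] for k in c if k!="color"}); print(r.read_state()["ee_pos"],r.read_state()["joint_positions"])
E
```

```text
time: 0.67
ee_pos: [0.2575, 0.482, 0.2317]
eef_rot: [0.908, 0.42, 0.0, -0.0]
ft_force: [0.1, -0.5, 0.2]
width: 0.0868
time: 1.08
ee_pos: [0.3539, 0.3603, 0.2409]
eef_rot: [0.977, 0.213, 0.0, -0.0]
ft_force: [0.6, 0.2, -0.3]
width: 0.0873
time: 1.5
ee_pos: [0.4509, 0.2391, 0.2513]
eef_rot: [1.0, -0.006, 0.0, -0.0]
ft_force: [-0.1, 0.3, -0.2]
width: 0.0868
{'fx': 346.7023100790114, 'fy': 346.7023100790114, 'cx': 323.4433050150907, 'cy': 237.44559176665672, 'eye': array([0.45189966, 0.31815865, 0.4134248 ]), 'orientation': array([ 9.89776855e-01, -5.20620934e-03, -1.98729649e-05,  1.42529547e-01])}
[0.45476186 0.23279118 0.25118195] [-0.90614618  0.05313166  0.35770372  1.73396859 -0.01665876  1.35638566
 -0.57070986]
```

View pics/w2.png

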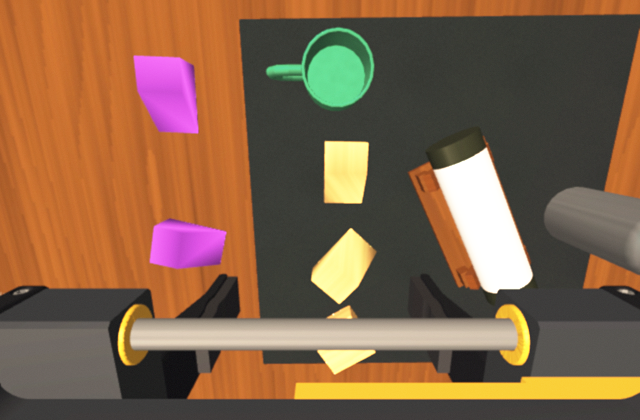

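The wrist view shows c1 with its back at (325,142)–(368,142) and its toe at (324,203)–(366,203). c2's toe is at (350,229)–(375,246) and its back at (312,268)–(341,302). The tube's white sides run (435,166)→(482,290) and (487,148)→(532,275). I'll combine these with the earlier views.

```bash
python3 - <<'E'
from bench import r,camera
from h import *
from scipy.optimize import least_squares
T=camera("top");S=camera("scene")
K=camera("wrist"); print(r.read_state()["ee_pos"])
K.update(eye=np.array([0.45189966, 0.31815865, 0.4134248 ]),orientation=np.array([ 9.89776855e-01, -5.20620934e-03, -1.98729649e-05,  1.42529547e-01]))
W=np.array([[35,-22,1],[35,22,1],[-3.5,-22,40],[-3.5,22,40],[-35,-22,40],[-35,22,40],[-35,-22,0],[-35,22,0]])/1000
def fit(x0,obs):
    def f(p):
        P=R.from_euler('z',p[2]).apply(W)+[p[0],p[1],.004]
        return np.ravel([proj(c,P)[i]-o for c,l in obs for i,o in l])
    s=least_squares(f,x0,loss='soft_l1'); print(np.round(s.x,4),np.degrees(s.x[2]).round(1),s.fun.round(1))
w1=[(5,(368,142)),(4,(325,142)),(0,(324,203)),(1,(366,203))]
w2=[(1,(350,229)),(0,(375,246)),(5,(312,268)),(4,(341,302))]
s1=[(1,(402,219)),(0,(397,207)),(7,(426,214)),(5,(428.5,205)),(4,(422,192)),(2,(411.5,194))]
s2=[(1,(388,218)),(0,(383,229)),(6,(360,220.5)),(4,(360,211)),(5,(367,200)),(3,(378,203.5))]
for w,s,x in((w1,s1,(.475,.276,-1.57)),(w2,s2,(.476,.166,.8))):
    fit(x,[(K,w)]); fit(x,[(K,w),(S,s)])
print("mast sides wrist",[onz(K,u,v,.049).round(4).tolist() for u,v in((435,166),(487,148),(482,290),(532,275))])
m=(S["color"].min(2)>215).astype(np.uint8);m[:215]=0;m[290:]=0;m[:,:375]=0;m[:,460:]=0
q=cv2.minAreaRect(max(cv2.findContours(m,0,2)[0],key=cv2.contourArea));print(q)
print("flask base S",onz(S,438,293,.004),"T",[onz(T,u,v,.004).round(3).tolist() for u,v in((228,150),(238,155))])
g=lambda i,x,y,w,h:cv2.convertScaleAbs(cv2.resize(i[y:y+h,x:x+w],(400,400),interpolation=cv2.INTER_CUBIC),alpha=2.5,beta=20)
cv2.imwrite("pics/f.png",np.hstack([g(T["color"],175,110,90,90),g(S["color"],380,220,100,100)]))
E
```

```text
[0.45016628 0.23967605 0.2504927 ]
[ 0.476   0.2761 -1.5738] -90.2 [-0.   0.2  0.2  0.5  1.3 -0.3 -3.8 -0.6]
[ 0.476   0.2758 -1.5787] -90.5 [ 0.1  0.6  0.3  0.7  1.1 -0.1 -4.  -0.2  0.9 -0.5  0.1 -0.2  0.5 -0.9
  0.2 -1.4  0.3  0.   0.2  0.5]
[0.477  0.1727 0.8571] 49.1 [-0.3 -4.1  1.3  1.2 -0.1 10.3 -0.3 -1.2]
[0.4768 0.1692 0.8481] 48.6 [-0.2 -1.2  1.1  4.2 -0.4 12.9 -0.8  1.4  2.6 -0.8  2.  -0.3  0.9  0.2
  1.6  0.3  0.7 -0.   0.5  0.1]
mast sides wrist [[0.5674, 0.2867, 0.049], [0.619, 0.3042, 0.049], [0.6326, 0.1462, 0.049], [0.6871, 0.1641, 0.049]]
((419.5491638183594, 240.45901489257812), (15.236390113830566, 54.03157043457031), 50.194427490234375)
flask base S [0.74303656 0.2337517  0.004     ] T [[0.738, 0.218, 0.004], [0.725, 0.193, 0.004]]
```

View pics/f.png

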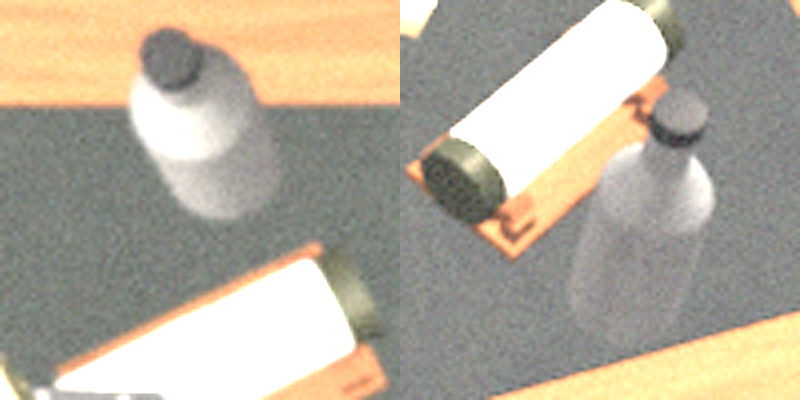

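The flask base is near (0.745, 0.225) and the tube centre near (0.6235, 0.229), with its axis at about −64°. c2's scene-only fit (46°) is the sound one, because I misread one wrist corner. I'll grasp c1 next.

```bash
python3 - <<'E'
from h import *
print(now()[0],np.degrees(np.arctan2(*now()[1].as_matrix()[1::-1,0])))
plan(now(),[pose(.476,.288,.11,-.4),pose(.476,.288,.009,-.4),pose(.476,.288,.15,-.4)])
E
```

```text
[0.45016628 0.23967605 0.2504927 ] -0.45695480294012214
{'x': 0.025, 'y': -0.048, 'z': 0.14, 'ax': -0.0, 'ay': 0.0, 'az': -0.0}
--
{'x': 0.0, 'y': -0.0, 'z': 0.101, 'ax': -0.0, 'ay': 0.0, 'az': -0.0}
--
{'x': 0.0, 'y': -0.001, 'z': -0.141, 'ax': -0.0, 'ay': 0.0, 'az': -0.0}
--
```

```bash
python3 -m crank '[{"x":0.006,"y":-0.012,"z":0.035,"ax":0,"ay":0,"az":0,"claw":-1},{"x":0.012,"y":-0.024,"z":0.07,"ax":0,"ay":0,"az":0,"claw":-1},{"x":0.019,"y":-0.036,"z":0.105,"ax":0,"ay":0,"az":0,"claw":-1},{"x":0.025,"y":-0.048,"z":0.14,"ax":0,"ay":0,"az":0,"claw":-1},{"x":0.025,"y":-0.048,"z":0.14,"ax":0,"ay":0,"az":0,"claw":-1}]' 30
python3 -m crank '[{"x":0,"y":0,"z":0.03,"ax":0,"ay":0,"az":0,"claw":-1},{"x":0,"y":0,"z":0.06,"ax":0,"ay":0,"az":0,"claw":-1},{"x":0,"y":0,"z":0.085,"ax":0,"ay":0,"az":0,"claw":-1},{"x":0,"y":0,"z":0.101,"ax":0,"ay":0,"az":0,"claw":-1},{"x":0,"y":0,"z":0.101,"ax":0,"ay":0,"az":0,"claw":-1}]'
python3 -m crank '[{"x":0,"y":0,"z":0,"ax":0,"ay":0,"az":0,"claw":-1},{"x":0,"y":0,"z":0,"ax":0,"ay":0,"az":0,"claw":0.5},{"x":0,"y":0,"z":0,"ax":0,"ay":0,"az":0,"claw":0.5},{"x":0,"y":0,"z":0,"ax":0,"ay":0,"az":0,"claw":0.5},{"x":0,"y":0,"z":0,"ax":0,"ay":0,"az":0,"claw":0.5}]' 30
```

```text
time: 2.12
ee_pos: [0.471, 0.2895, 0.1034]
eef_rot: [1.0, -0.001, -0.004, 0.003]
ft_force: [-2.1, -1.3, -1.3]
width: 0.0865
time: 2.53
ee_pos: [0.4729, 0.2878, 0.0075]
eef_rot: [1.0, -0.002, -0.002, 0.001]
ft_force: [-0.0, -0.6, 0.6]
width: 0.0868
time: 2.95
ee_pos: [0.4758, 0.2884, 0.0106]
eef_rot: [1.0, -0.003, 0.001, -0.001]
ft_force: [0.0, -0.9, -0.4]
width: 0.0681
```

```bash
python3 -m crank '[{"x":0,"y":0,"z":0,"ax":0,"ay":0,"az":0,"claw":0.6},{"x":0,"y":0,"z":0,"ax":0,"ay":0,"az":0,"claw":0.6},{"x":0,"y":0,"z":0,"ax":0,"ay":0,"az":0,"claw":0.6},{"x":0,"y":0,"z":0,"ax":0,"ay":0,"az":0,"claw":0.6},{"x":0,"y":0,"z":0,"ax":0,"ay":0,"az":0,"claw":0.6}]' 30
python3 -m crank '[{"x":0,"y":0,"z":-0.01,"ax":0,"ay":0,"az":0,"claw":0.6},{"x":0,"y":0,"z":-0.04,"ax":0,"ay":0,"az":0,"claw":0.6},{"x":0,"y":0,"z":-0.08,"ax":0,"ay":0,"az":0,"claw":0.6},{"x":0,"y":0,"z":-0.12,"ax":0,"ay":0,"az":0,"claw":0.6},{"x":0,"y":0,"z":-0.15,"ax":0,"ay":0,"az":0,"claw":0.6}]'
python3 - <<'E'
from h import *
plan(pose(.476,.2885,.1595,-.4),[pose(.53,-.20,.26,6.4)])
E
```

```text
time: 3.37
ee_pos: [0.4753, 0.2879, 0.0096]
eef_rot: [1.0, -0.004, -0.0, 0.0]
ft_force: [-0.3, 0.3, 1.3]
width: 0.0436
time: 3.78
ee_pos: [0.4759, 0.2879, 0.1633]
eef_rot: [1.0, -0.004, 0.001, -0.001]
ft_force: [1.6, 0.8, -2.0]
width: 0.0436
{'x': 0.019, 'y': 0.163, 'z': -0.033, 'ax': 0.0, 'ay': 0.0, 'az': -0.02}
{'x': 0.013, 'y': 0.163, 'z': -0.034, 'ax': 0.0, 'ay': 0.0, 'az': -0.02}
{'x': 0.006, 'y': 0.164, 'z': -0.034, 'ax': 0.0, 'ay': 0.0, 'az': -0.019}
--
```

```bash
python3 -m crank '[{"x":0.002,"y":0.02,"z":-0.005,"ax":0,"ay":0,"az":-0.004,"claw":0.6},{"x":0.007,"y":0.055,"z":-0.013,"ax":0,"ay":0,"az":-0.008,"claw":0.6},{"x":0.011,"y":0.09,"z":-0.02,"ax":0,"ay":0,"az":-0.012,"claw":0.6},{"x":0.015,"y":0.127,"z":-0.027,"ax":0,"ay":0,"az":-0.016,"claw":0.6},{"x":0.019,"y":0.163,"z":-0.033,"ax":0,"ay":0,"az":-0.02,"claw":0.6}]'
python3 -m crank '[{"x":0.003,"y":0.033,"z":-0.007,"ax":0,"ay":0,"az":-0.004,"claw":0.6},{"x":0.005,"y":0.065,"z":-0.014,"ax":0,"ay":0,"az":-0.008,"claw":0.6},{"x":0.008,"y":0.098,"z":-0.02,"ax":0,"ay":0,"az":-0.012,"claw":0.6},{"x":0.01,"y":0.13,"z":-0.027,"ax":0,"ay":0,"az":-0.016,"claw":0.6},{"x":0.013,"y":0.163,"z":-0.034,"ax":0,"ay":0,"az":-0.02,"claw":0.6}]'
python3 -m crank '[{"x":0.001,"y":0.036,"z":-0.007,"ax":0,"ay":0,"az":-0.004,"claw":0.6},{"x":0.003,"y":0.072,"z":-0.014,"ax":0,"ay":0,"az":-0.009,"claw":0.6},{"x":0.004,"y":0.11,"z":-0.022,"ax":0,"ay":0,"az":-0.013,"claw":0.6},{"x":0.005,"y":0.14,"z":-0.03,"ax":0,"ay":0,"az":-0.017,"claw":0.6},{"x":0.006,"y":0.164,"z":-0.034,"ax":0,"ay":0,"az":-0.019,"claw":0.6}]'
python3 -m crank '[{"x":0,"y":0,"z":0,"ax":0,"ay":0,"az":0,"claw":0.6},{"x":0,"y":0,"z":0,"ax":0,"ay":0,"az":0,"claw":0.6},{"x":0,"y":0,"z":0,"ax":0,"ay":0,"az":0,"claw":0.6},{"x":0,"y":0,"z":0,"ax":0,"ay":0,"az":0,"claw":0.6},{"x":0,"y":0,"z":0,"ax":0,"ay":0,"az":0,"claw":0.6}]'
python3 - <<'E'
from bench import r,camera
import cv2,pickle
c=camera("wrist"); cv2.imwrite("pics/w3.png",c["color"]); pickle.dump(c,open("w3.pkl","wb")); print(c["eye"])
E
```

```text
time: 4.2
ee_pos: [0.493, 0.1229, 0.1936]
eef_rot: [1.0, 0.017, 0.0, -0.0]
ft_force: [1.3, 0.2, -1.0]
width: 0.0438
time: 4.62
ee_pos: [0.511, -0.0393, 0.2274]
eef_rot: [0.999, 0.037, 0.0, -0.0]
ft_force: [1.1, 0.1, -1.3]
width: 0.0441
time: 5.03
ee_pos: [0.529, -0.204, 0.2621]
eef_rot: [0.999, 0.054, 0.001, 0.0]
ft_force: [1.1, -0.2, -1.2]
width: 0.0438
time: 5.45
ee_pos: [0.5296, -0.1994, 0.2604]
eef_rot: [0.998, 0.056, -0.0, -0.0]
ft_force: [-0.4, 0.2, -1.7]
width: 0.044
[ 0.52110758 -0.12083247  0.42250918]
```

View pics/w3.png

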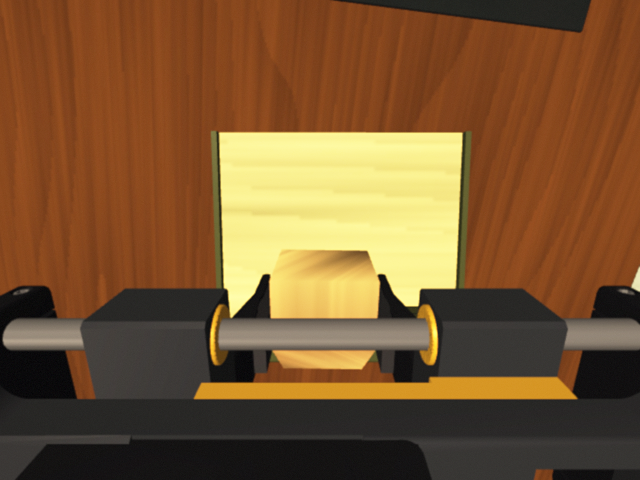

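The downhill deck edge lies level at row 131. Its rails run from col 218 to 464, converging to 223 and 458 at row 305, and the held chock is square to it. I'll refine the deck pose and plan the placement.

```bash
python3 - <<'E'
from h import *
import pickle
from scipy.optimize import least_squares
K=pickle.load(open("w3.pkl","rb")); k=.1763
a=onz(K,218,131,.0233);b=onz(K,464,131,.0233);print(a,b,np.degrees(np.arctan2(*(a-b)[1::-1])),np.linalg.norm(a-b))
def side(uv):
    # intersect with deck plane using d estimate
    return
# fit x,y,yaw,halfwidth: edge corners + points on side edges
pts=[(218,131,1),(464,131,-1),(223,305,1),(458,305,-1),(220,200,1),(462,200,-1)]
def f(p,c=K):
    x,y,w,h=p; n=np.array([-k*np.cos(w),-k*np.sin(w),1]); o=np.array([x,y,.045]); Rz=R.from_euler('z',w).inv(); e=[]
    for i,(u,v,s) in enumerate(pts):
        E,d=ray(c,u,v); P=E+d*(n@(o-E))/(n@d); L=Rz.apply(P-[x,y,0])
        e.append(L[1]-s*h)
        if i<2: e.append(L[0]+.123)
    return e
s=least_squares(f,[.5494,-.2369,-1.4597,.134]);print(s.x.round(4),np.degrees(s.x[2]).round(2),np.round(s.fun,4))
E
```

```text
[ 0.40550887 -0.12936748  0.0233    ] [ 0.67457569 -0.09865053  0.0233    ] -173.48724866451508 0.2708144893795255
[ 0.5543 -0.2362 -1.4559 -0.1361] -83.42 [ 0.0005 -0.0002 -0.0009  0.0002 -0.0006  0.0008  0.0001  0.0002]
```

```bash
cat >> h.py <<'E'
DX,DY,DW=.553,-.2365,np.radians(-83.5)
RD=R.from_euler('z',DW)*R.from_euler('y',-10,degrees=True)
def deckpose(s,y,h):
    """TCP at slope coord s, lateral y, height h above the surface; tool x along deck y, tool z into the deck"""
    p=np.array([DX,DY,.045])+RD.apply([s,y,h])
    return p,RD*R.from_matrix(np.c_[[0,1,0],[1,0,0],[0,0,-1]])
E
python3 - <<'E'
from h import *
print(now()[0])
t=deckpose(-.0625,.065,.0056); print(t[0])
plan(now(),[deckpose(-.0625,.065,.07),deckpose(-.0625,.065,.011),deckpose(-.0625,.065,.0056)])
E
```

```text
[ 0.52961012 -0.19961211  0.26045118]
[ 0.61050438 -0.16702078  0.03966191]
{'x': 0.084, 'y': -0.034, 'z': 0.157, 'ax': -0.088, 'ay': 0.0, 'az': -0.0}
--
{'x': 0.0, 'y': -0.0, 'z': 0.059, 'ax': 0.0, 'ay': 0.0, 'az': -0.0}
--
{'x': 0.0, 'y': -0.0, 'z': 0.006, 'ax': 0.0, 'ay': 0.0, 'az': -0.0}
--
```

```bash
python3 -m crank '[{"x":0.017,"y":-0.007,"z":0.03,"ax":-0.02,"ay":0,"az":0,"claw":0.6},{"x":0.038,"y":-0.016,"z":0.065,"ax":-0.04,"ay":0,"az":0,"claw":0.6},{"x":0.06,"y":-0.024,"z":0.1,"ax":-0.065,"ay":0,"az":0,"claw":0.6},{"x":0.084,"y":-0.034,"z":0.135,"ax":-0.088,"ay":0,"az":0,"claw":0.6},{"x":0.084,"y":-0.034,"z":0.157,"ax":-0.088,"ay":0,"az":0,"claw":0.6}]'
python3 -m crank '[{"x":0,"y":0,"z":0,"ax":0,"ay":0,"az":0,"claw":0.6},{"x":0,"y":0,"z":0.02,"ax":0,"ay":0,"az":0,"claw":0.6},{"x":0,"y":0,"z":0.04,"ax":0,"ay":0,"az":0,"claw":0.6},{"x":0,"y":0,"z":0.052,"ax":0,"ay":0,"az":0,"claw":0.6},{"x":0,"y":0,"z":0.059,"ax":0,"ay":0,"az":0,"claw":0.6}]'
python3 -m crank '[{"x":0,"y":0,"z":0,"ax":0,"ay":0,"az":0,"claw":0.6},{"x":0,"y":0,"z":0.002,"ax":0,"ay":0,"az":0,"claw":0.6},{"x":0,"y":0,"z":0.004,"ax":0,"ay":0,"az":0,"claw":0.6},{"x":0,"y":0,"z":0.006,"ax":0,"ay":0,"az":0,"claw":0.6},{"x":0,"y":0,"z":0.006,"ax":0,"ay":0,"az":0,"claw":0.6}]'
python3 -m crank '[{"x":0,"y":0,"z":0,"ax":0,"ay":0,"az":0,"claw":0.6},{"x":0,"y":0,"z":0,"ax":0,"ay":0,"az":0,"claw":0.6},{"x":0,"y":0,"z":0,"ax":0,"ay":0,"az":0,"claw":0.6},{"x":0,"y":0,"z":0,"ax":0,"ay":0,"az":0,"claw":0.6},{"x":0,"y":0,"z":0,"ax":0,"ay":0,"az":0,"claw":0.6}]'
```

```text
time: 5.92
ee_pos: [0.612, -0.1498, 0.0995]
eef_rot: [0.994, 0.06, 0.005, 0.088]
ft_force: [-0.6, 1.6, -1.9]
width: 0.0437
time: 6.33
ee_pos: [0.6098, -0.1686, 0.0452]
eef_rot: [0.995, 0.055, 0.004, 0.088]
ft_force: [-0.3, 0.4, -1.4]
width: 0.0441
time: 6.75
ee_pos: [0.6107, -0.1689, 0.0398]
eef_rot: [0.995, 0.055, 0.005, 0.088]
ft_force: [0.1, -0.4, -1.4]
width: 0.0437
time: 7.17
ee_pos: [0.6106, -0.169, 0.0396]
eef_rot: [0.995, 0.055, 0.005, 0.088]
ft_force: [0.1, 0.5, -2.3]
width: 0.0441
```

```bash
for i in 1 2; do :; done; python3 -m crank '[{"x":0,"y":0,"z":0.0005,"ax":0,"ay":0,"az":0,"claw":0.6},{"x":0,"y":0,"z":0.001,"ax":0,"ay":0,"az":0,"claw":0.6},{"x":0,"y":0,"z":0.0015,"ax":0,"ay":0,"az":0,"claw":0.6},{"x":0,"y":0,"z":0.0015,"ax":0,"ay":0,"az":0,"claw":0.6},{"x":0,"y":0,"z":0.0015,"ax":0,"ay":0,"az":0,"claw":0.6}]'
python3 -m crank '[{"x":0,"y":0,"z":0.0005,"ax":0,"ay":0,"az":0,"claw":0.6},{"x":0,"y":0,"z":0.001,"ax":0,"ay":0,"az":0,"claw":0.6},{"x":0,"y":0,"z":0.0015,"ax":0,"ay":0,"az":0,"claw":0.6},{"x":0,"y":0,"z":0.0015,"ax":0,"ay":0,"az":0,"claw":0.6},{"x":0,"y":0,"z":0.0015,"ax":0,"ay":0,"az":0,"claw":0.6}]'
```

```text
time: 7.58
ee_pos: [0.6105, -0.169, 0.0394]
eef_rot: [0.995, 0.055, 0.005, 0.087]
ft_force: [-8.0, 5.9, 15.3]
width: 0.0434
time: 8.0
ee_pos: [0.6106, -0.169, 0.0394]
eef_rot: [0.995, 0.055, 0.005, 0.087]
ft_force: [-15.8, 10.2, 33.7]
width: 0.0438
```

```bash
python3 -m crank '[{"x":0,"y":0,"z":-0.0025,"ax":0,"ay":0,"az":0,"claw":0.6},{"x":0,"y":0,"z":-0.0025,"ax":0,"ay":0,"az":0,"claw":0.6},{"x":0,"y":0,"z":-0.0025,"ax":0,"ay":0,"az":0,"claw":-0.6},{"x":0,"y":0,"z":-0.0025,"ax":0,"ay":0,"az":0,"claw":-0.6},{"x":0,"y":0,"z":-0.0025,"ax":0,"ay":0,"az":0,"claw":-0.6}]'
python3 -m crank '[{"x":0,"y":0,"z":0,"ax":0,"ay":0,"az":0,"claw":-0.8},{"x":0,"y":0,"z":0,"ax":0,"ay":0,"az":0,"claw":-0.8},{"x":0,"y":0,"z":-0.02,"ax":0,"ay":0,"az":0,"claw":-0.8},{"x":0,"y":0,"z":-0.05,"ax":0,"ay":0,"az":0,"claw":-0.8},{"x":0,"y":0,"z":-0.08,"ax":0,"ay":0,"az":0,"claw":-0.8}]'
python3 -m crank '[{"x":0,"y":0,"z":-0.02,"ax":0,"ay":0,"az":0,"claw":-1},{"x":0,"y":0,"z":-0.05,"ax":0,"ay":0,"az":0,"claw":-1},{"x":0,"y":0,"z":-0.08,"ax":0,"ay":0,"az":0,"claw":-1},{"x":0,"y":0,"z":-0.1,"ax":0,"ay":0,"az":0,"claw":-1},{"x":0,"y":0,"z":-0.1,"ax":0,"ay":0,"az":0,"claw":-1}]'
python3 - <<'E'
from h import *
print(now()[0])
a=np.radians(46.3);g=np.array([.4765,.166])-.0125*np.array([np.cos(a),np.sin(a)])
plan(now(),[pose(*g,.2,136.3),pose(*g,.0095,136.3)])
print(g)
E
```

```text
time: 8.42
ee_pos: [0.6105, -0.1692, 0.0388]
eef_rot: [0.995, 0.055, 0.005, 0.088]
ft_force: [0.3, -0.7, 0.1]
width: 0.0566
time: 8.83
ee_pos: [0.6081, -0.1553, 0.118]
eef_rot: [0.995, 0.055, 0.004, 0.088]
ft_force: [0.6, 0.4, 1.0]
width: 0.0773
time: 9.25
ee_pos: [0.609, -0.1375, 0.2208]
eef_rot: [0.995, 0.055, 0.008, 0.088]
ft_force: [-0.0, 0.3, -1.6]
width: 0.0867
[ 0.60903703 -0.1374539   0.22079205]
{'x': -0.027, 'y': -0.077, 'z': -0.009, 'ax': 0.013, 'ay': 0.025, 'az': -0.283}
{'x': 0.019, 'y': -0.079, 'z': -0.006, 'ax': 0.012, 'ay': 0.024, 'az': -0.282}
{'x': 0.059, 'y': -0.057, 'z': -0.003, 'ax': 0.013, 'ay': 0.025, 'az': -0.283}
{'x': 0.08, 'y': -0.017, 'z': 0.001, 'ax': 0.013, 'ay': 0.024, 'az': -0.282}
--
{'x': -0.0, 'y': 0.0, 'z': 0.191, 'ax': -0.0, 'ay': 0.0, 'az': -0.0}
--
[0.46786397 0.15696291]
```

```bash
python3 -m crank '[{"x":-0.005,"y":-0.015,"z":-0.002,"ax":0.003,"ay":0.005,"az":-0.057,"claw":-1},{"x":-0.011,"y":-0.031,"z":-0.004,"ax":0.005,"ay":0.01,"az":-0.113,"claw":-1},{"x":-0.016,"y":-0.046,"z":-0.006,"ax":0.008,"ay":0.015,"az":-0.17,"claw":-1},{"x":-0.022,"y":-0.062,"z":-0.008,"ax":0.01,"ay":0.02,"az":-0.226,"claw":-1},{"x":-0.027,"y":-0.077,"z":-0.009,"ax":0.013,"ay":0.025,"az":-0.283,"claw":-1}]'
python3 -m crank '[{"x":0.004,"y":-0.016,"z":-0.001,"ax":0.002,"ay":0.005,"az":-0.056,"claw":-1},{"x":0.008,"y":-0.032,"z":-0.002,"ax":0.005,"ay":0.01,"az":-0.113,"claw":-1},{"x":0.011,"y":-0.047,"z":-0.004,"ax":0.007,"ay":0.014,"az":-0.169,"claw":-1},{"x":0.015,"y":-0.063,"z":-0.005,"ax":0.01,"ay":0.019,"az":-0.226,"claw":-1},{"x":0.019,"y":-0.079,"z":-0.006,"ax":0.012,"ay":0.024,"az":-0.282,"claw":-1}]'
python3 -m crank '[{"x":0.012,"y":-0.011,"z":-0.001,"ax":0.003,"ay":0.005,"az":-0.057,"claw":-1},{"x":0.024,"y":-0.023,"z":-0.001,"ax":0.005,"ay":0.01,"az":-0.113,"claw":-1},{"x":0.035,"y":-0.034,"z":-0.002,"ax":0.008,"ay":0.015,"az":-0.17,"claw":-1},{"x":0.047,"y":-0.046,"z":-0.002,"ax":0.01,"ay":0.02,"az":-0.226,"claw":-1},{"x":0.059,"y":-0.057,"z":-0.003,"ax":0.013,"ay":0.025,"az":-0.283,"claw":-1}]'
python3 -m crank '[{"x":0.016,"y":-0.003,"z":0,"ax":0.003,"ay":0.005,"az":-0.056,"claw":-1},{"x":0.032,"y":-0.007,"z":0,"ax":0.005,"ay":0.01,"az":-0.113,"claw":-1},{"x":0.048,"y":-0.01,"z":0.001,"ax":0.008,"ay":0.014,"az":-0.169,"claw":-1},{"x":0.064,"y":-0.014,"z":0.001,"ax":0.01,"ay":0.019,"az":-0.226,"claw":-1},{"x":0.08,"y":-0.017,"z":0.001,"ax":0.013,"ay":0.024,"az":-0.282,"claw":-1}]'
python3 - <<'E'
from bench import r,camera
from h import *
T=camera("top"); S=camera("scene")
print(r.read_state()["ee_pos"],r.read_state()["joint_positions"].round(2))
a=np.radians(46.3);g=np.array([.4765,.166])-.0125*np.array([np.cos(a),np.sin(a)])
plan(now(),[pose(*g,.08,136.3),pose(*g,.0095,136.3)])
print(np.degrees(np.arctan2(*now()[1].as_matrix()[1::-1,0])))
i=cv2.resize(S["color"][195:345,150:310],(640,600),interpolation=cv2.INTER_CUBIC); cv2.imwrite("pics/s2.png",i)
E
```

```text
time: 9.67
ee_pos: [0.5709, -0.0631, 0.2111]
eef_rot: [0.939, 0.336, 0.004, 0.071]
ft_force: [0.8, -0.6, 0.5]
width: 0.087
time: 10.08
ee_pos: [0.536, 0.01, 0.2055]
eef_rot: [0.809, 0.585, 0.002, 0.05]
ft_force: [0.4, 0.4, -0.4]
width: 0.0869
time: 10.5
ee_pos: [0.5007, 0.0839, 0.2002]
eef_rot: [0.614, 0.789, 0.0, 0.024]
ft_force: [0.3, 0.1, 0.6]
width: 0.0871
time: 10.92
ee_pos: [0.4651, 0.1573, 0.1957]
eef_rot: [0.37, 0.929, -0.002, -0.003]
ft_force: [0.1, 0.5, 1.0]
width: 0.0871
[0.46481097 0.15896743 0.19557368] [-0.73  0.05  0.32  1.85 -0.02  1.25  1.98]
{'x': -0.004, 'y': 0.001, 'z': 0.116, 'ax': -0.003, 'ay': -0.003, 'az': 0.002}
--
{'x': -0.0, 'y': 0.0, 'z': 0.07, 'ax': -0.0, 'ay': 0.0, 'az': 0.0}
--
136.56736693285964
```

View pics/s2.png

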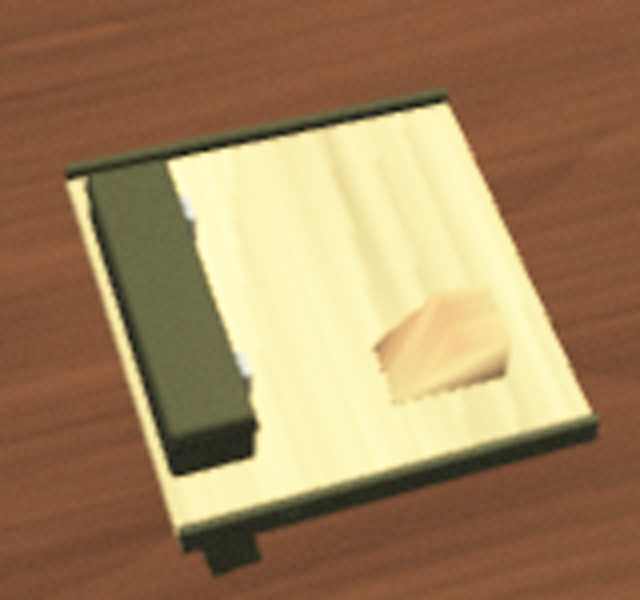

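c1 sits square on the deck with its toe towards the olive box (crop 380–510, 285–405). Now for c2.

```bash
python3 -m crank '[{"x":-0.004,"y":0.001,"z":0.03,"ax":-0.003,"ay":-0.003,"az":0.002,"claw":-1},{"x":-0.004,"y":0.001,"z":0.065,"ax":-0.003,"ay":-0.003,"az":0.002,"claw":-1},{"x":-0.004,"y":0.001,"z":0.095,"ax":-0.003,"ay":-0.003,"az":0.002,"claw":-1},{"x":-0.004,"y":0.001,"z":0.116,"ax":-0.003,"ay":-0.003,"az":0.002,"claw":-1},{"x":-0.004,"y":0.001,"z":0.116,"ax":-0.003,"ay":-0.003,"az":0.002,"claw":-1}]'
python3 -m crank '[{"x":0,"y":0,"z":0.02,"ax":0,"ay":0,"az":0,"claw":-1},{"x":0,"y":0,"z":0.045,"ax":0,"ay":0,"az":0,"claw":-1},{"x":0,"y":0,"z":0.06,"ax":0,"ay":0,"az":0,"claw":-1},{"x":0,"y":0,"z":0.07,"ax":0,"ay":0,"az":0,"claw":-1},{"x":0,"y":0,"z":0.07,"ax":0,"ay":0,"az":0,"claw":0.6}]'
python3 -m crank '[{"x":0,"y":0,"z":0,"ax":0,"ay":0,"az":0,"claw":0.6},{"x":0,"y":0,"z":0,"ax":0,"ay":0,"az":0,"claw":0.6},{"x":0,"y":0,"z":0,"ax":0,"ay":0,"az":0,"claw":0.6},{"x":0,"y":0,"z":0,"ax":0,"ay":0,"az":0,"claw":0.6},{"x":0,"y":0,"z":0,"ax":0,"ay":0,"az":0,"claw":0.6}]'
python3 -m crank '[{"x":0,"y":0,"z":0,"ax":0,"ay":0,"az":0,"claw":0.6},{"x":0,"y":0,"z":0,"ax":0,"ay":0,"az":0,"claw":0.6},{"x":0,"y":0,"z":0,"ax":0,"ay":0,"az":0,"claw":0.6},{"x":0,"y":0,"z":0,"ax":0,"ay":0,"az":0,"claw":0.6},{"x":0,"y":0,"z":0,"ax":0,"ay":0,"az":0,"claw":0.6}]'
python3 - <<'E'
from h import *
p,q=now(); print(p,np.degrees(np.arctan2(*q.as_matrix()[1::-1,0])))
p=p+[0,0,.15]
t=deckpose(-.061,-.065,.08)
plan((p,q),[t,deckpose(-.061,-.065,.011)])
print(t[0])
E
```

```text
time: 11.43
ee_pos: [0.4662, 0.1526, 0.0761]
eef_rot: [0.376, 0.926, -0.003, -0.001]
ft_force: [-0.6, -0.6, -1.0]
width: 0.0871
time: 11.85
ee_pos: [0.4684, 0.1541, 0.0095]
eef_rot: [0.375, 0.927, -0.001, 0.001]
ft_force: [-0.4, 0.1, 0.4]
width: 0.0851
time: 12.27
ee_pos: [0.4692, 0.155, 0.0109]
eef_rot: [0.375, 0.927, 0.0, 0.001]
ft_force: [-0.1, 0.7, -0.0]
width: 0.0548
time: 12.68
ee_pos: [0.4688, 0.1551, 0.0105]
eef_rot: [0.375, 0.927, 0.0, 0.001]
ft_force: [-2.9, 1.0, 5.4]
width: 0.0441
[0.4687518  0.15506124 0.01054389] 136.00398598531527
{'x': -0.059, 'y': -0.057, 'z': 0.012, 'ax': -0.011, 'ay': -0.025, 'az': 0.282}
{'x': -0.079, 'y': -0.017, 'z': 0.014, 'ax': -0.011, 'ay': -0.024, 'az': 0.281}
{'x': -0.075, 'y': 0.027, 'z': 0.019, 'ax': -0.012, 'ay': -0.025, 'az': 0.282}
{'x': -0.048, 'y': 0.063, 'z': 0.023, 'ax': -0.011, 'ay': -0.024, 'az': 0.282}
--
{'x': -0.0, 'y': -0.0, 'z': 0.069, 'ax': -0.0, 'ay': -0.0, 'az': -0.0}
--
[ 0.48004474 -0.17036854  0.11319208]
```

```bash
python3 -m crank '[{"x":0,"y":0,"z":-0.015,"ax":0,"ay":0,"az":0,"claw":0.6},{"x":0,"y":0,"z":-0.05,"ax":0,"ay":0,"az":0,"claw":0.6},{"x":0,"y":0,"z":-0.09,"ax":0,"ay":0,"az":0,"claw":0.6},{"x":0,"y":0,"z":-0.125,"ax":0,"ay":0,"az":0,"claw":0.6},{"x":0,"y":0,"z":-0.15,"ax":0,"ay":0,"az":0,"claw":0.6}]'
python3 -m crank '[{"x":-0.012,"y":-0.011,"z":0.002,"ax":-0.002,"ay":-0.005,"az":0.056,"claw":0.6},{"x":-0.024,"y":-0.023,"z":0.005,"ax":-0.004,"ay":-0.01,"az":0.113,"claw":0.6},{"x":-0.035,"y":-0.034,"z":0.007,"ax":-0.007,"ay":-0.015,"az":0.169,"claw":0.6},{"x":-0.047,"y":-0.046,"z":0.01,"ax":-0.009,"ay":-0.02,"az":0.226,"claw":0.6},{"x":-0.059,"y":-0.057,"z":0.012,"ax":-0.011,"ay":-0.025,"az":0.282,"claw":0.6}]'
python3 -m crank '[{"x":-0.016,"y":-0.003,"z":0.003,"ax":-0.002,"ay":-0.005,"az":0.056,"claw":0.6},{"x":-0.032,"y":-0.007,"z":0.006,"ax":-0.004,"ay":-0.01,"az":0.112,"claw":0.6},{"x":-0.047,"y":-0.01,"z":0.008,"ax":-0.007,"ay":-0.014,"az":0.169,"claw":0.6},{"x":-0.063,"y":-0.014,"z":0.011,"ax":-0.009,"ay":-0.019,"az":0.225,"claw":0.6},{"x":-0.079,"y":-0.017,"z":0.014,"ax":-0.011,"ay":-0.024,"az":0.281,"claw":0.6}]'
python3 -m crank '[{"x":-0.015,"y":0.005,"z":0.004,"ax":-0.002,"ay":-0.005,"az":0.056,"claw":0.6},{"x":-0.03,"y":0.011,"z":0.008,"ax":-0.005,"ay":-0.01,"az":0.113,"claw":0.6},{"x":-0.045,"y":0.016,"z":0.011,"ax":-0.007,"ay":-0.015,"az":0.169,"claw":0.6},{"x":-0.06,"y":0.022,"z":0.015,"ax":-0.01,"ay":-0.02,"az":0.226,"claw":0.6},{"x":-0.075,"y":0.027,"z":0.019,"ax":-0.012,"ay":-0.025,"az":0.282,"claw":0.6}]'
python3 -m crank '[{"x":-0.01,"y":0.013,"z":0.005,"ax":-0.002,"ay":-0.005,"az":0.056,"claw":0.6},{"x":-0.019,"y":0.025,"z":0.009,"ax":-0.004,"ay":-0.01,"az":0.113,"claw":0.6},{"x":-0.029,"y":0.038,"z":0.014,"ax":-0.007,"ay":-0.014,"az":0.169,"claw":0.6},{"x":-0.038,"y":0.05,"z":0.018,"ax":-0.009,"ay":-0.019,"az":0.226,"claw":0.6},{"x":-0.048,"y":0.063,"z":0.023,"ax":-0.011,"ay":-0.024,"az":0.282,"claw":0.6}]'
python3 -m crank '[{"x":0,"y":0,"z":0,"ax":0,"ay":0,"az":0,"claw":0.6},{"x":0,"y":0,"z":0,"ax":0,"ay":0,"az":0,"claw":0.6},{"x":0,"y":0,"z":0,"ax":0,"ay":0,"az":0,"claw":0.6},{"x":0,"y":0,"z":0,"ax":0,"ay":0,"az":0,"claw":0.6},{"x":0,"y":0,"z":0,"ax":0,"ay":0,"az":0,"claw":0.6}]'
python3 - <<'E'
from h import *
f=lambda p:RD.inv().apply(np.array(p)-[DX,DY,.045])
s1=f([.6105,-.1692,.0388]);print("c1 tcp deck coords",s1)
print("now",now()[0],f(now()[0]))
t=deckpose(s1[0]-.0007,-.065,.015)
plan(now(),[t,deckpose(s1[0]-.0007,-.065,.007)])
E
```

```text
time: 13.1
ee_pos: [0.4692, 0.1548, 0.1633]
eef_rot: [0.375, 0.927, 0.001, 0.002]
ft_force: [0.6, -0.1, -2.3]
width: 0.044
time: 13.52
ee_pos: [0.4709, 0.0718, 0.1478]
eef_rot: [0.62, 0.784, 0.001, 0.028]
ft_force: [0.5, -0.3, -1.6]
width: 0.0441
time: 13.93
ee_pos: [0.4736, -0.0093, 0.1367]
eef_rot: [0.813, 0.581, 0.002, 0.052]
ft_force: [-0.1, -0.4, -1.0]
width: 0.0437
time: 14.35
ee_pos: [0.4765, -0.0902, 0.1245]
eef_rot: [0.941, 0.33, 0.004, 0.073]
ft_force: [1.0, -0.4, -2.2]
width: 0.0438
time: 14.77
ee_pos: [0.4798, -0.1714, 0.1126]
eef_rot: [0.995, 0.053, 0.005, 0.087]
ft_force: [0.1, -0.1, -2.3]
width: 0.0435
time: 15.18
ee_pos: [0.4802, -0.17, 0.1129]
eef_rot: [0.995, 0.057, 0.005, 0.087]
ft_force: [0.7, -0.4, -1.7]
width: 0.0442
c1 tcp deck coords [-0.06051784  0.06474896  0.00437528]
now [ 0.48019042 -0.1699878   0.11288872] [-0.06140899 -0.06481215  0.07976408]
{'x': -0.0, 'y': 0.0, 'z': 0.065, 'ax': -0.0, 'ay': -0.001, 'az': 0.001}
--
{'x': -0.0, 'y': 0.0, 'z': 0.008, 'ax': -0.0, 'ay': 0.0, 'az': -0.0}
--
```

```bash
python3 -m crank '[{"x":0,"y":0,"z":0.02,"ax":0,"ay":0,"az":0,"claw":0.6},{"x":0,"y":0,"z":0.045,"ax":0,"ay":0,"az":0,"claw":0.6},{"x":0,"y":0,"z":0.06,"ax":0,"ay":0,"az":0,"claw":0.6},{"x":0,"y":0,"z":0.065,"ax":0,"ay":0,"az":0,"claw":0.6},{"x":0,"y":0,"z":0.065,"ax":0,"ay":0,"az":0,"claw":0.6}]'
python3 -m crank '[{"x":0,"y":0,"z":0.003,"ax":0,"ay":0,"az":0,"claw":0.6},{"x":0,"y":0,"z":0.005,"ax":0,"ay":0,"az":0,"claw":0.6},{"x":0,"y":0,"z":0.007,"ax":0,"ay":0,"az":0,"claw":0.6},{"x":0,"y":0,"z":0.009,"ax":0,"ay":0,"az":0,"claw":0.6},{"x":0,"y":0,"z":0.009,"ax":0,"ay":0,"az":0,"claw":0.6}]'
python3 -m crank '[{"x":0,"y":0,"z":0.0005,"ax":0,"ay":0,"az":0,"claw":0.6},{"x":0,"y":0,"z":0.001,"ax":0,"ay":0,"az":0,"claw":0.6},{"x":0,"y":0,"z":0.001,"ax":0,"ay":0,"az":0,"claw":0.6},{"x":0,"y":0,"z":0.001,"ax":0,"ay":0,"az":0,"claw":0.6},{"x":0,"y":0,"z":0.001,"ax":0,"ay":0,"az":0,"claw":0.6}]'
```

```text
time: 15.6
ee_pos: [0.4807, -0.1818, 0.0481]
eef_rot: [0.995, 0.057, 0.004, 0.087]
ft_force: [-0.7, -0.6, -1.7]
width: 0.0442
time: 16.02
ee_pos: [0.4822, -0.1835, 0.0405]
eef_rot: [0.995, 0.056, 0.006, 0.087]
ft_force: [0.5, 1.9, -0.9]
width: 0.0439
time: 16.43
ee_pos: [0.4822, -0.1835, 0.0404]
eef_rot: [0.995, 0.056, 0.006, 0.087]
ft_force: [-6.8, 4.4, 20.0]
width: 0.0438
```

```bash
python3 -m crank '[{"x":0,"y":0,"z":-0.001,"ax":0,"ay":0,"az":0,"claw":0.6},{"x":0,"y":0,"z":-0.001,"ax":0,"ay":0,"az":0,"claw":0.6},{"x":0,"y":0,"z":-0.001,"ax":0,"ay":0,"az":0,"claw":-0.6},{"x":0,"y":0,"z":-0.001,"ax":0,"ay":0,"az":0,"claw":-0.6},{"x":0,"y":0,"z":-0.001,"ax":0,"ay":0,"az":0,"claw":-0.6}]'
python3 - <<'E'
from h import *
print(RD.inv().apply(now()[0]-[DX,DY,.045]))
E
python3 -m crank '[{"x":0,"y":0,"z":0,"ax":0,"ay":0,"az":0,"claw":-0.8},{"x":0,"y":0,"z":0,"ax":0,"ay":0,"az":0,"claw":-0.8},{"x":0,"y":0,"z":-0.02,"ax":0,"ay":0,"az":0,"claw":-0.8},{"x":0,"y":0,"z":-0.05,"ax":0,"ay":0,"az":0,"claw":-0.8},{"x":0,"y":0,"z":-0.08,"ax":0,"ay":0,"az":0,"claw":-0.8}]'
python3 -m crank '[{"x":0,"y":0,"z":-0.03,"ax":0,"ay":0,"az":0,"claw":-1},{"x":0,"y":0,"z":-0.07,"ax":0,"ay":0,"az":0,"claw":-1},{"x":0,"y":0,"z":-0.1,"ax":0,"ay":0,"az":0,"claw":-1},{"x":0,"y":0,"z":-0.11,"ax":0,"ay":0,"az":0,"claw":-1},{"x":0,"y":0,"z":-0.11,"ax":0,"ay":0,"az":0,"claw":-1}]'
python3 - <<'E'
from h import *
from bench import camera
import pickle
c=camera("wrist");pickle.dump(c,open("w4.pkl","wb"))
S=camera("scene");print(now()[0])
g=cv2.resize(S["color"][205:325,165:305],(560,480),interpolation=cv2.INTER_CUBIC); cv2.imwrite("pics/s3.png",g)
t=np.radians(-64);g=np.array([.6235,.229])-.025*np.array([np.cos(t),np.sin(t)]);print(g)
for a in (26,206):
    print(a);plan(now(),[pose(*g,.26,a)])
E
```

```text
time: 16.85
ee_pos: [0.4816, -0.1836, 0.0399]
eef_rot: [0.995, 0.056, 0.005, 0.087]
ft_force: [-0.1, 1.2, 0.2]
width: 0.0569
[-0.06057255 -0.06495541  0.00553708]
time: 17.27
ee_pos: [0.479, -0.17, 0.1192]
eef_rot: [0.995, 0.056, 0.004, 0.088]
ft_force: [1.1, 0.2, 0.2]
width: 0.0775
time: 17.68
ee_pos: [0.4792, -0.1503, 0.2296]
eef_rot: [0.995, 0.056, 0.008, 0.087]
ft_force: [0.4, -0.4, -0.6]
width: 0.0867
[ 0.4775233  -0.15070941  0.22643098]
[0.61254072 0.25146985]
26
{'x': 0.06, 'y': -0.124, 'z': -0.033, 'ax': 0.029, 'ay': 0.005, 'az': -0.057}
{'x': 0.074, 'y': -0.119, 'z': -0.026, 'ax': 0.029, 'ay': 0.005, 'az': -0.056}
{'x': 0.087, 'y': -0.11, 'z': -0.018, 'ax': 0.029, 'ay': 0.004, 'az': -0.057}
--
206
{'x': 0.036, 'y': -0.075, 'z': -0.02, 'ax': 0.004, 'ay': -0.024, 'az': 0.279}
{'x': -0.01, 'y': -0.082, 'z': -0.02, 'ax': 0.004, 'ay': -0.025, 'az': 0.279}
{'x': -0.053, 'y': -0.064, 'z': -0.018, 'ax': 0.004, 'ay': -0.024, 'az': 0.279}
{'x': -0.079, 'y': -0.027, 'z': -0.014, 'ax': 0.004, 'ay': -0.025, 'az': 0.279}
{'x': -0.082, 'y': 0.02, 'z': -0.01, 'ax': 0.004, 'ay': -0.024, 'az': 0.279}
--
```

View pics/s3.png

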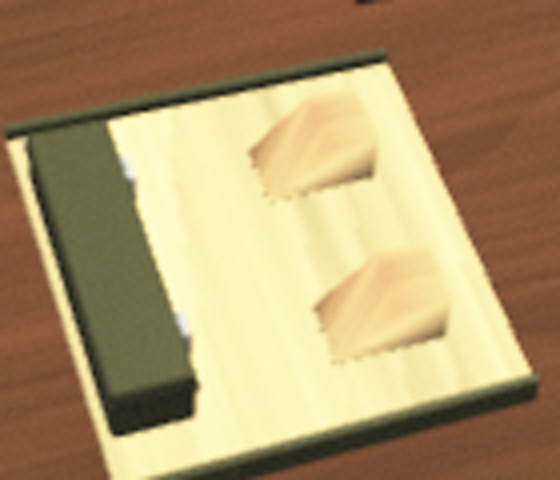

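Both chocks are on the deck side by side with toes uphill; the toe edges (250,158)–(270,203) and (316,310)–(335,363) are collinear. Now the tube.

```bash
python3 -m crank '[{"x":0.01,"y":-0.02,"z":-0.006,"ax":0.006,"ay":0.001,"az":-0.011,"claw":-1},{"x":0.022,"y":-0.045,"z":-0.013,"ax":0.012,"ay":0.002,"az":-0.023,"claw":-1},{"x":0.034,"y":-0.07,"z":-0.02,"ax":0.018,"ay":0.003,"az":-0.034,"claw":-1},{"x":0.047,"y":-0.098,"z":-0.026,"ax":0.024,"ay":0.004,"az":-0.046,"claw":-1},{"x":0.06,"y":-0.124,"z":-0.033,"ax":0.029,"ay":0.005,"az":-0.057,"claw":-1}]'
python3 -m crank '[{"x":0.015,"y":-0.024,"z":-0.005,"ax":0.006,"ay":0.001,"az":-0.011,"claw":-1},{"x":0.03,"y":-0.048,"z":-0.01,"ax":0.012,"ay":0.002,"az":-0.022,"claw":-1},{"x":0.044,"y":-0.071,"z":-0.016,"ax":0.017,"ay":0.003,"az":-0.034,"claw":-1},{"x":0.059,"y":-0.095,"z":-0.021,"ax":0.023,"ay":0.004,"az":-0.045,"claw":-1},{"x":0.074,"y":-0.119,"z":-0.026,"ax":0.029,"ay":0.005,"az":-0.056,"claw":-1}]'
python3 -m crank '[{"x":0.02,"y":-0.026,"z":-0.004,"ax":0.006,"ay":0.001,"az":-0.011,"claw":-1},{"x":0.04,"y":-0.05,"z":-0.008,"ax":0.012,"ay":0.002,"az":-0.023,"claw":-1},{"x":0.06,"y":-0.076,"z":-0.012,"ax":0.018,"ay":0.003,"az":-0.034,"claw":-1},{"x":0.076,"y":-0.098,"z":-0.016,"ax":0.024,"ay":0.004,"az":-0.046,"claw":-1},{"x":0.087,"y":-0.11,"z":-0.018,"ax":0.029,"ay":0.004,"az":-0.057,"claw":-1}]'
python3 -m crank '[{"x":0,"y":0,"z":0,"ax":0,"ay":0,"az":0,"claw":-1},{"x":0,"y":0,"z":0,"ax":0,"ay":0,"az":0,"claw":-1},{"x":0,"y":0,"z":0,"ax":0,"ay":0,"az":0,"claw":-1},{"x":0,"y":0,"z":0,"ax":0,"ay":0,"az":0,"claw":-1},{"x":0,"y":0,"z":0,"ax":0,"ay":0,"az":0,"claw":-1}]'
python3 - <<'E'
from h import *
from bench import camera
c=camera("wrist");cv2.imwrite("pics/w5.png",c["color"][:400]);print(c["eye"],c["orientation"].tolist(),now()[0])
t=np.radians(-64);g=np.array([.6235,.229])-.025*np.array([np.cos(t),np.sin(t)])
plan(now(),[pose(*g,.12,26),pose(*g,.03,26)])
P=[[.6235+s*.095*np.cos(t)+w*np.sin(t),.229+s*.095*np.sin(t)-w*np.cos(t),.049] for s in(-1,1) for w in(-.027,.027)]
print(proj(c,P).round(0).tolist(), proj(c,[[.745,.225,.004]]))
E
```

```text
time: 18.2
ee_pos: [0.5234, -0.0127, 0.2372]
eef_rot: [0.992, 0.115, 0.003, 0.058]
ft_force: [0.1, -0.5, -0.6]
width: 0.0868
time: 18.62
ee_pos: [0.5677, 0.1223, 0.2485]
eef_rot: [0.985, 0.171, 0.001, 0.028]
ft_force: [0.0, 0.4, 0.2]
width: 0.087
time: 19.03
ee_pos: [0.6117, 0.2586, 0.2587]
eef_rot: [0.973, 0.229, -0.002, -0.002]
ft_force: [-0.5, -0.3, -0.5]
width: 0.0872
time: 19.45
ee_pos: [0.6129, 0.2508, 0.2608]
eef_rot: [0.975, 0.224, -0.0, -0.0]
ft_force: [0.2, 0.1, 0.1]
width: 0.0872
[0.57914833 0.32213563 0.42290508] [0.9644131035299672, 0.22245700277140198, 0.03217515851143437, 0.1392300500338387] [0.61290665 0.25080133 0.26095918]
{'x': 0.0, 'y': -0.001, 'z': 0.141, 'ax': -0.0, 'ay': 0.0, 'az': -0.001}
--
{'x': 0.0, 'y': 0.0, 'z': 0.09, 'ax': -0.0, 'ay': 0.0, 'az': 0.0}
--
[[348.0, 143.0], [297.0, 143.0], [345.0, 308.0], [300.0, 308.0]] [[406.03276158 264.54197083]]
```

View pics/w5.png

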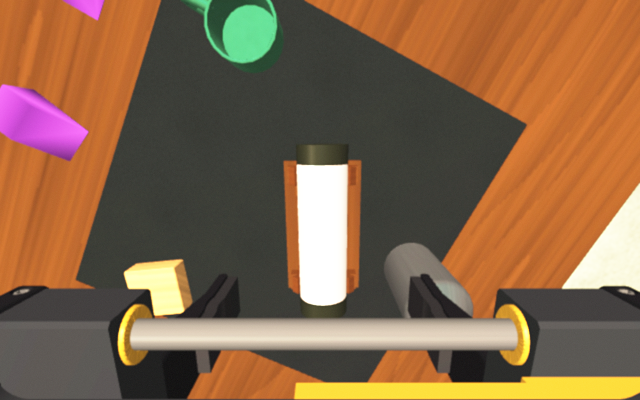

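The predicted tube outline (cols 297–348, rows 143–308) matches the picture. The flask base is at about (410,262), clear of a grasp offset 25 mm. I'll descend in stages.

```bash
python3 -m crank '[{"x":0,"y":-0.001,"z":0.03,"ax":0,"ay":0,"az":0,"claw":-1},{"x":0,"y":-0.001,"z":0.065,"ax":0,"ay":0,"az":0,"claw":-1},{"x":0,"y":-0.001,"z":0.1,"ax":0,"ay":0,"az":0,"claw":-1},{"x":0,"y":-0.001,"z":0.13,"ax":0,"ay":0,"az":0,"claw":-1},{"x":0,"y":-0.001,"z":0.141,"ax":0,"ay":0,"az":0,"claw":-1}]'
python3 -m crank '[{"x":0,"y":0,"z":0.015,"ax":0,"ay":0,"az":0,"claw":-1},{"x":0,"y":0,"z":0.03,"ax":0,"ay":0,"az":0,"claw":-1},{"x":0,"y":0,"z":0.045,"ax":0,"ay":0,"az":0,"claw":-1},{"x":0,"y":0,"z":0.045,"ax":0,"ay":0,"az":0,"claw":-1},{"x":0,"y":0,"z":0.045,"ax":0,"ay":0,"az":0,"claw":-1}]'
python3 -m crank '[{"x":0,"y":0,"z":0.01,"ax":0,"ay":0,"az":0,"claw":-1},{"x":0,"y":0,"z":0.02,"ax":0,"ay":0,"az":0,"claw":-1},{"x":0,"y":0,"z":0.03,"ax":0,"ay":0,"az":0,"claw":-1},{"x":0,"y":0,"z":0.04,"ax":0,"ay":0,"az":0,"claw":-1},{"x":0,"y":0,"z":0.045,"ax":0,"ay":0,"az":0,"claw":-1}]'
python3 -m crank '[{"x":0,"y":0,"z":0,"ax":0,"ay":0,"az":0,"claw":0},{"x":0,"y":0,"z":0,"ax":0,"ay":0,"az":0,"claw":0.3},{"x":0,"y":0,"z":0,"ax":0,"ay":0,"az":0,"claw":0.3},{"x":0,"y":0,"z":0,"ax":0,"ay":0,"az":0,"claw":0.3},{"x":0,"y":0,"z":0,"ax":0,"ay":0,"az":0,"claw":0.3}]' 20
```

```text
time: 19.92
ee_pos: [0.6101, 0.2511, 0.1152]
eef_rot: [0.974, 0.225, -0.003, 0.0]
ft_force: [-0.9, -0.4, -0.5]
width: 0.0874
time: 20.33
ee_pos: [0.6125, 0.2521, 0.0755]
eef_rot: [0.974, 0.225, -0.0, -0.0]
ft_force: [0.9, 0.5, 1.0]
width: 0.0872
time: 20.75
ee_pos: [0.6115, 0.252, 0.0278]
eef_rot: [0.974, 0.225, -0.001, 0.0]
ft_force: [-0.5, 0.6, -0.6]
width: 0.0872
time: 21.17
ee_pos: [0.6127, 0.2524, 0.0303]
eef_rot: [0.974, 0.225, 0.0, -0.0]
ft_force: [0.2, -0.8, -0.4]
width: 0.0612
```

Close fully, firm up the grip, and lift slowly at first.

```bash
python3 -m crank '[{"x":0,"y":0,"z":0,"ax":0,"ay":0,"az":0,"claw":0.6},{"x":0,"y":0,"z":0,"ax":0,"ay":0,"az":0,"claw":0.6},{"x":0,"y":0,"z":0,"ax":0,"ay":0,"az":0,"claw":0.6},{"x":0,"y":0,"z":0,"ax":0,"ay":0,"az":0,"claw":0.6},{"x":0,"y":0,"z":0,"ax":0,"ay":0,"az":0,"claw":0.6}]' 55
python3 -m crank '[{"x":0,"y":0,"z":-0.002,"ax":0,"ay":0,"az":0,"claw":0.6},{"x":0,"y":0,"z":-0.005,"ax":0,"ay":0,"az":0,"claw":0.6},{"x":0,"y":0,"z":-0.01,"ax":0,"ay":0,"az":0,"claw":0.6},{"x":0,"y":0,"z":-0.016,"ax":0,"ay":0,"az":0,"claw":0.6},{"x":0,"y":0,"z":-0.022,"ax":0,"ay":0,"az":0,"claw":0.6}]'
python3 -m crank '[{"x":0,"y":0,"z":-0.01,"ax":0,"ay":0,"az":0,"claw":0.6},{"x":0,"y":0,"z":-0.03,"ax":0,"ay":0,"az":0,"claw":0.6},{"x":0,"y":0,"z":-0.06,"ax":0,"ay":0,"az":0,"claw":0.6},{"x":0,"y":0,"z":-0.09,"ax":0,"ay":0,"az":0,"claw":0.6},{"x":0,"y":0,"z":-0.11,"ax":0,"ay":0,"az":0,"claw":0.6}]'
python3 -m crank '[{"x":0,"y":0,"z":-0.01,"ax":0,"ay":0,"az":0,"claw":0.6},{"x":0,"y":0,"z":-0.03,"ax":0,"ay":0,"az":0,"claw":0.6},{"x":0,"y":0,"z":-0.05,"ax":0,"ay":0,"az":0,"claw":0.6},{"x":0,"y":0,"z":-0.07,"ax":0,"ay":0,"az":0,"claw":0.6},{"x":0,"y":0,"z":-0.08,"ax":0,"ay":0,"az":0,"claw":0.6}]'
python3 - <<'E'
from h import *
from bench import r
s=r.read_state();print(s["torque"],now()[0])
def mpose(s,y,h):  # TCP; tool x along deck x (uphill reversed), tool z into deck
    p=np.array([DX,DY,.045])+RD.apply([s,y,h]); return p,RD*R.from_matrix(np.c_[[-1,0,0],[0,1,0],[0,0,-1]])
t=mpose(.02,-.02,.12);print(t[0])
plan(now(),[pose(.58,-.05,.26,60),t],(.15,26))
E
```

```text
time: 21.58
ee_pos: [0.6109, 0.2516, 0.0299]
eef_rot: [0.974, 0.225, -0.002, 0.0]
ft_force: [-7.8, -4.1, 6.2]
width: 0.0528
time: 22.0
ee_pos: [0.6125, 0.2524, 0.0524]
eef_rot: [0.974, 0.225, -0.0, -0.0]
ft_force: [-0.3, 0.2, -4.3]
width: 0.0528
time: 22.42
ee_pos: [0.6135, 0.2524, 0.166]
eef_rot: [0.974, 0.225, 0.001, -0.001]
ft_force: [0.8, 0.1, -4.3]
width: 0.0531
time: 22.83
ee_pos: [0.613, 0.2524, 0.2441]
eef_rot: [0.974, 0.225, 0.001, -0.0]
ft_force: [-0.5, -0.7, -4.3]
width: 0.0529
[ 0.03372819  0.06358132 -0.0454487 ] [0.61303161 0.25236115 0.24414351]
[ 0.53299933 -0.23762978  0.16664989]
{'x': -0.054, 'y': 0.086, 'z': -0.005, 'ax': -0.0, 'ay': -0.0, 'az': -0.099}
{'x': -0.07, 'y': 0.073, 'z': -0.006, 'ax': 0.0, 'ay': -0.001, 'az': -0.099}
{'x': -0.083, 'y': 0.059, 'z': -0.005, 'ax': -0.0, 'ay': 0.0, 'az': -0.099}
--
{'x': -0.093, 'y': 0.026, 'z': 0.047, 'ax': -0.014, 'ay': -0.042, 'az': -0.159}
{'x': -0.092, 'y': -0.004, 'z': 0.054, 'ax': -0.014, 'ay': -0.042, 'az': -0.159}
--
```

```bash
python3 -m crank '[{"x":-0.008,"y":0.013,"z":-0.001,"ax":0,"ay":0,"az":-0.018,"claw":0.6},{"x":-0.019,"y":0.03,"z":-0.002,"ax":0,"ay":0,"az":-0.038,"claw":0.6},{"x":-0.03,"y":0.049,"z":-0.003,"ax":0,"ay":0,"az":-0.058,"claw":0.6},{"x":-0.042,"y":0.067,"z":-0.004,"ax":0,"ay":0,"az":-0.078,"claw":0.6},{"x":-0.054,"y":0.086,"z":-0.005,"ax":0,"ay":0,"az":-0.099,"claw":0.6}]'
python3 -m crank '[{"x":-0.014,"y":0.015,"z":-0.001,"ax":0,"ay":0,"az":-0.02,"claw":0.6},{"x":-0.028,"y":0.029,"z":-0.002,"ax":0,"ay":0,"az":-0.04,"claw":0.6},{"x":-0.042,"y":0.044,"z":-0.004,"ax":0,"ay":0,"az":-0.059,"claw":0.6},{"x":-0.056,"y":0.058,"z":-0.005,"ax":0,"ay":0,"az":-0.079,"claw":0.6},{"x":-0.07,"y":0.073,"z":-0.006,"ax":0,"ay":-0.001,"az":-0.099,"claw":0.6}]'
python3 -m crank '[{"x":-0.017,"y":0.012,"z":-0.001,"ax":0,"ay":0,"az":-0.02,"claw":0.6},{"x":-0.033,"y":0.024,"z":-0.002,"ax":0,"ay":0,"az":-0.04,"claw":0.6},{"x":-0.05,"y":0.035,"z":-0.003,"ax":0,"ay":0,"az":-0.059,"claw":0.6},{"x":-0.066,"y":0.047,"z":-0.004,"ax":0,"ay":0,"az":-0.079,"claw":0.6},{"x":-0.083,"y":0.059,"z":-0.005,"ax":0,"ay":0,"az":-0.099,"claw":0.6}]'
python3 -m crank '[{"x":-0.019,"y":0.005,"z":0.009,"ax":-0.003,"ay":-0.008,"az":-0.032,"claw":0.6},{"x":-0.037,"y":0.01,"z":0.019,"ax":-0.006,"ay":-0.017,"az":-0.064,"claw":0.6},{"x":-0.056,"y":0.016,"z":0.028,"ax":-0.008,"ay":-0.025,"az":-0.095,"claw":0.6},{"x":-0.074,"y":0.021,"z":0.038,"ax":-0.011,"ay":-0.034,"az":-0.127,"claw":0.6},{"x":-0.093,"y":0.026,"z":0.047,"ax":-0.014,"ay":-0.042,"az":-0.159,"claw":0.6}]'
python3 -m crank '[{"x":-0.022,"y":-0.001,"z":0.011,"ax":-0.003,"ay":-0.009,"az":-0.034,"claw":0.6},{"x":-0.044,"y":-0.002,"z":0.023,"ax":-0.006,"ay":-0.018,"az":-0.068,"claw":0.6},{"x":-0.064,"y":-0.003,"z":0.035,"ax":-0.009,"ay":-0.027,"az":-0.1,"claw":0.6},{"x":-0.082,"y":-0.004,"z":0.046,"ax":-0.012,"ay":-0.036,"az":-0.135,"claw":0.6},{"x":-0.092,"y":-0.004,"z":0.054,"ax":-0.014,"ay":-0.042,"az":-0.159,"claw":0.6}]'
python3 -m crank '[{"x":0,"y":0,"z":0,"ax":0,"ay":0,"az":0,"claw":0.6},{"x":0,"y":0,"z":0,"ax":0,"ay":0,"az":0,"claw":0.6},{"x":0,"y":0,"z":0,"ax":0,"ay":0,"az":0,"claw":0.6},{"x":0,"y":0,"z":0,"ax":0,"ay":0,"az":0,"claw":0.6},{"x":0,"y":0,"z":0,"ax":0,"ay":0,"az":0,"claw":0.6}]'
cat >> h.py <<'E'
def mpose(s,y,h):
    p=np.array([DX,DY,.045])+RD.apply([s,y,h]); return p,RD*R.from_matrix(np.c_[[-1,0,0],[0,1,0],[0,0,-1]])
def dc(): return RD.inv().apply(now()[0]-[DX,DY,.045]).round(4)
E
python3 - <<'E'
from h import *
from bench import camera,r
print(dc(),r.read_state()["joint_positions"].round(2))
S=camera("scene"); cv2.imwrite("pics/s4.png",cv2.resize(S["color"][150:330,130:340],(700,600),interpolation=cv2.INTER_CUBIC))
plan(now(),[mpose(.015,-.02,.03),mpose(.012,-.02,.0085)])
E
```

```text
time: 23.25
ee_pos: [0.6011, 0.1504, 0.246]
eef_rot: [0.947, 0.321, -0.001, -0.0]
ft_force: [-0.3, 0.4, -4.9]
width: 0.0532
time: 23.67
ee_pos: [0.5897, 0.0498, 0.2522]
eef_rot: [0.911, 0.413, -0.002, -0.0]
ft_force: [0.3, 0.2, -4.3]
width: 0.0528
time: 24.08
ee_pos: [0.5793, -0.0513, 0.2572]
eef_rot: [0.865, 0.501, -0.002, -0.0]
ft_force: [0.4, -0.3, -4.1]
width: 0.0532
time: 24.5
ee_pos: [0.5551, -0.1447, 0.2098]
eef_rot: [0.774, 0.632, -0.031, 0.032]
ft_force: [0.4, -0.4, -5.0]
width: 0.053
time: 24.92
ee_pos: [0.5309, -0.24, 0.164]
eef_rot: [0.662, 0.744, -0.06, 0.064]
ft_force: [-0.9, -0.6, -4.9]
width: 0.0527
time: 25.33
ee_pos: [0.5335, -0.237, 0.1658]
eef_rot: [0.663, 0.744, -0.059, 0.065]
ft_force: [-0.3, -0.2, -4.8]
width: 0.0528
[ 0.0193 -0.0194  0.1193] [-0.18  0.23  0.49  1.75  0.06  1.11  1.95]
{'x': 0.004, 'y': -0.0, 'z': 0.089, 'ax': -0.001, 'ay': 0.0, 'az': 0.001}
--
{'x': 0.003, 'y': -0.0, 'z': 0.022, 'ax': 0.0, 'ay': 0.0, 'az': -0.0}
--
```

View pics/s4.png

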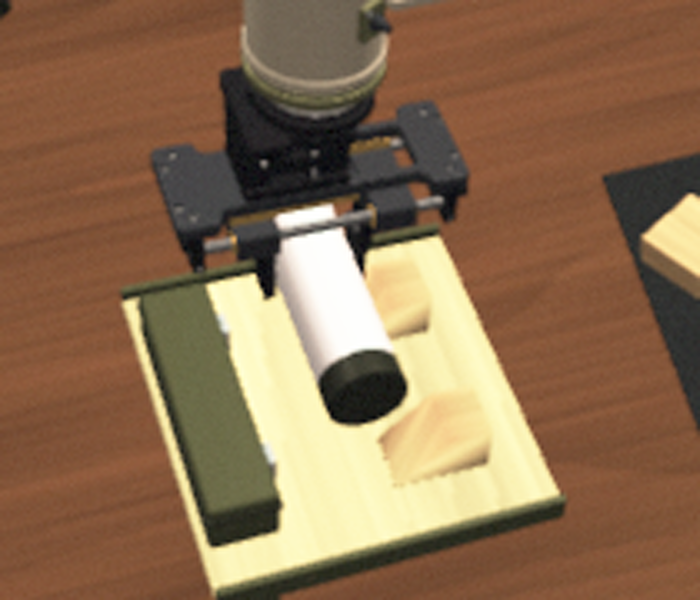

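The tube is held above the deck, aligned with the olive box and just uphill of both chocks. I'll lower it slowly.

```bash
python3 -m crank '[{"x":0.001,"y":0,"z":0.02,"ax":0,"ay":0,"az":0,"claw":0.6},{"x":0.002,"y":0,"z":0.045,"ax":0,"ay":0,"az":0,"claw":0.6},{"x":0.003,"y":0,"z":0.07,"ax":0,"ay":0,"az":0,"claw":0.6},{"x":0.004,"y":0,"z":0.084,"ax":0,"ay":0,"az":0,"claw":0.6},{"x":0.004,"y":0,"z":0.089,"ax":0,"ay":0,"az":0,"claw":0.6}]'
python3 -m crank '[{"x":0.001,"y":0,"z":0.004,"ax":0,"ay":0,"az":0,"claw":0.6},{"x":0.001,"y":0,"z":0.008,"ax":0,"ay":0,"az":0,"claw":0.6},{"x":0.002,"y":0,"z":0.012,"ax":0,"ay":0,"az":0,"claw":0.6},{"x":0.003,"y":0,"z":0.015,"ax":0,"ay":0,"az":0,"claw":0.6},{"x":0.003,"y":0,"z":0.015,"ax":0,"ay":0,"az":0,"claw":0.6}]'
python3 -c "from h import *;print(dc())"
python3 -m crank '[{"x":0,"y":0,"z":0.001,"ax":0,"ay":0,"az":0,"claw":0.6},{"x":0,"y":0,"z":0.002,"ax":0,"ay":0,"az":0,"claw":0.6},{"x":0,"y":0,"z":0.003,"ax":0,"ay":0,"az":0,"claw":0.6},{"x":0,"y":0,"z":0.004,"ax":0,"ay":0,"az":0,"claw":0.6},{"x":0,"y":0,"z":0.004,"ax":0,"ay":0,"az":0,"claw":0.6}]'
python3 -c "from h import *;print(dc())"
```

```text
time: 25.8
ee_pos: [0.5327, -0.2487, 0.0747]
eef_rot: [0.663, 0.744, -0.06, 0.063]
ft_force: [-0.3, -0.5, -4.1]
width: 0.0528
time: 26.22
ee_pos: [0.534, -0.2486, 0.0617]
eef_rot: [0.663, 0.744, -0.059, 0.065]
ft_force: [-0.9, -0.4, -5.0]
width: 0.053
[ 0.0127 -0.0202  0.0147]
time: 26.63
ee_pos: [0.5339, -0.2497, 0.0577]
eef_rot: [0.663, 0.744, -0.059, 0.065]
ft_force: [-0.9, 0.5, -4.2]
width: 0.0527
[ 0.013  -0.0204  0.0106]
```

```bash
python3 -m crank '[{"x":0,"y":0,"z":0.001,"ax":0,"ay":0,"az":0,"claw":0.6},{"x":0,"y":0,"z":0.002,"ax":0,"ay":0,"az":0,"claw":0.6},{"x":0,"y":0,"z":0.0025,"ax":0,"ay":0,"az":0,"claw":0.6},{"x":0,"y":0,"z":0.0025,"ax":0,"ay":0,"az":0,"claw":0.6},{"x":0,"y":0,"z":0.0025,"ax":0,"ay":0,"az":0,"claw":0.6}]'
python3 -c "from h import *;print(dc())"
python3 -m crank '[{"x":0.002,"y":0,"z":0,"ax":0,"ay":0,"az":0,"claw":0.6},{"x":0.004,"y":0,"z":0,"ax":0,"ay":0,"az":0,"claw":0.6},{"x":0.006,"y":0,"z":0,"ax":0,"ay":0,"az":0,"claw":0.6},{"x":0.008,"y":0,"z":0,"ax":0,"ay":0,"az":0,"claw":0.6},{"x":0.009,"y":0,"z":0,"ax":0,"ay":0,"az":0,"claw":0.6}]'
python3 -m crank '[{"x":0.001,"y":0,"z":0,"ax":0,"ay":0,"az":0,"claw":0.6},{"x":0.002,"y":0,"z":0,"ax":0,"ay":0,"az":0,"claw":0.6},{"x":0.002,"y":0,"z":0,"ax":0,"ay":0,"az":0,"claw":0.6},{"x":0.002,"y":0,"z":0,"ax":0,"ay":0,"az":0,"claw":0.6},{"x":0.002,"y":0,"z":0,"ax":0,"ay":0,"az":0,"claw":0.6}]'
python3 -c "from h import *;print(dc())"
```

```text
time: 27.05
ee_pos: [0.534, -0.2501, 0.0554]
eef_rot: [0.663, 0.744, -0.059, 0.065]
ft_force: [-0.4, 1.1, -4.3]
width: 0.0529
[ 0.013  -0.0204  0.0082]
time: 27.47
ee_pos: [0.5331, -0.2408, 0.0538]
eef_rot: [0.663, 0.744, -0.059, 0.065]
ft_force: [-0.8, -0.9, -4.5]
width: 0.053
time: 27.88
ee_pos: [0.5328, -0.2393, 0.0534]
eef_rot: [0.663, 0.744, -0.059, 0.065]
ft_force: [1.1, 0.1, -4.0]
width: 0.0529
[ 0.0019 -0.0204  0.0082]
```

Still free. I'll keep going down and downhill in small steps until the force changes.

```bash
python3 -m crank '[{"x":0,"y":0,"z":0.0005,"ax":0,"ay":0,"az":0,"claw":0.6},{"x":0,"y":0,"z":0.001,"ax":0,"ay":0,"az":0,"claw":0.6},{"x":0,"y":0,"z":0.001,"ax":0,"ay":0,"az":0,"claw":0.6},{"x":0,"y":0,"z":0.001,"ax":0,"ay":0,"az":0,"claw":0.6},{"x":0,"y":0,"z":0.001,"ax":0,"ay":0,"az":0,"claw":0.6}]'
python3 -c "from h import *;print(dc())"
python3 -m crank '[{"x":0.001,"y":0,"z":0,"ax":0,"ay":0,"az":0,"claw":0.6},{"x":0.002,"y":0,"z":0,"ax":0,"ay":0,"az":0,"claw":0.6},{"x":0.002,"y":0,"z":0,"ax":0,"ay":0,"az":0,"claw":0.6},{"x":0.002,"y":0,"z":0,"ax":0,"ay":0,"az":0,"claw":0.6},{"x":0.002,"y":0,"z":0,"ax":0,"ay":0,"az":0,"claw":0.6}]'
python3 -c "from h import *;print(dc())"
```

```text
time: 28.3
ee_pos: [0.5328, -0.2396, 0.0526]
eef_rot: [0.663, 0.744, -0.059, 0.065]
ft_force: [-2.4, 3.0, 1.4]
width: 0.0528
[ 0.0021 -0.0204  0.0074]
time: 28.72
ee_pos: [0.5329, -0.238, 0.0524]
eef_rot: [0.663, 0.743, -0.059, 0.065]
ft_force: [0.8, -2.8, -0.1]
width: 0.0528
[ 0.0006 -0.0201  0.0074]
```

```bash
python3 -m crank '[{"x":0.001,"y":0,"z":0,"ax":0,"ay":0,"az":0,"claw":0.6},{"x":0.001,"y":0,"z":0,"ax":0,"ay":0,"az":0,"claw":0.6},{"x":0.001,"y":0,"z":0,"ax":0,"ay":0,"az":0,"claw":0.6},{"x":0.001,"y":0,"z":0,"ax":0,"ay":0,"az":0,"claw":0.6},{"x":0.001,"y":0,"z":0,"ax":0,"ay":0,"az":0,"claw":0.6}]'
python3 -c "from h import *;print(dc())"
python3 -m crank '[{"x":0.001,"y":0,"z":0,"ax":0,"ay":0,"az":0,"claw":0.6},{"x":0.001,"y":0,"z":0,"ax":0,"ay":0,"az":0,"claw":0.6},{"x":0.001,"y":0,"z":0,"ax":0,"ay":0,"az":0,"claw":0.6},{"x":0.001,"y":0,"z":0,"ax":0,"ay":0,"az":0,"claw":0.6},{"x":0.001,"y":0,"z":0,"ax":0,"ay":0,"az":0,"claw":0.6}]'
python3 - <<'E'
from h import *
from bench import r
print(dc(),r.read_state()["ft_force"],r.read_state()["torque"])
E
```

```text
time: 29.13
ee_pos: [0.5327, -0.2367, 0.0522]
eef_rot: [0.663, 0.744, -0.059, 0.065]
ft_force: [0.6, -2.7, 1.3]
width: 0.053
[-0.0008 -0.0202  0.0074]
time: 29.55
ee_pos: [0.5325, -0.2356, 0.0519]
eef_rot: [0.663, 0.744, -0.059, 0.065]
ft_force: [0.4, -2.9, 4.1]
width: 0.0526
[-0.0019 -0.0203  0.0074] [ 0.36105275 -2.9454546   4.10523553] [-0.47942513 -0.16054733 -0.06865493]
```

```bash
for k in 1; do python3 -m crank '[{"x":0.001,"y":0,"z":0,"ax":0,"ay":0,"az":0,"claw":0.6},{"x":0.001,"y":0,"z":0,"ax":0,"ay":0,"az":0,"claw":0.6},{"x":0.001,"y":0,"z":0,"ax":0,"ay":0,"az":0,"claw":0.6},{"x":0.001,"y":0,"z":0,"ax":0,"ay":0,"az":0,"claw":0.6},{"x":0.001,"y":0,"z":0,"ax":0,"ay":0,"az":0,"claw":0.6}]'; done
python3 -m crank '[{"x":0.001,"y":0,"z":0,"ax":0,"ay":0,"az":0,"claw":0.6},{"x":0.001,"y":0,"z":0,"ax":0,"ay":0,"az":0,"claw":0.6},{"x":0.001,"y":0,"z":0,"ax":0,"ay":0,"az":0,"claw":0.6},{"x":0.001,"y":0,"z":0,"ax":0,"ay":0,"az":0,"claw":0.6},{"x":0.001,"y":0,"z":0,"ax":0,"ay":0,"az":0,"claw":0.6}]'
python3 - <<'E'
from h import *
from bench import r
print(dc(),r.read_state()["ft_force"],r.read_state()["torque"])
E
```

```text
time: 29.97
ee_pos: [0.5324, -0.2347, 0.0518]
eef_rot: [0.663, 0.744, -0.059, 0.065]
ft_force: [-0.5, -3.6, 5.0]
width: 0.0529
time: 30.38
ee_pos: [0.5322, -0.2338, 0.0516]
eef_rot: [0.663, 0.744, -0.059, 0.065]
ft_force: [0.7, -4.9, 5.5]
width: 0.0527
[-0.0038 -0.0203  0.0073] [ 0.71814639 -4.91841346  5.48388449] [-0.86562752 -0.12008469 -0.10721878]
```

```bash
cat > tr.py <<'E'
from h import *
from bench import camera
a=cv2.imread("pics/s3.png"); S=camera("scene"); b=cv2.resize(S["color"][205:325,165:305],(560,480),interpolation=cv2.INTER_CUBIC)
for n,(x,y,w,h) in {"c1 back":(385,250,75,100),"c2 back":(320,85,65,100),"box":(60,350,120,90)}.items():
    t=a[y:y+h,x:x+w]; m=cv2.matchTemplate(b[y-14:y+h+14,x-14:x+w+14],t,cv2.TM_CCOEFF_NORMED); _,v,_,l=cv2.minMaxLoc(m); print(n,"score",round(v,2),"shift px",((l[0]-14)/4,(l[1]-14)/4))
# 5 mm downhill in px
p=np.array([DX,DY,.045])+RD.apply([[-.05,.065,.03],[-.055,.065,.03]]); print("5 mm downhill =",np.diff(proj(S,p),axis=0))
E
python3 tr.py
```

```text
c1 back score 0.99 shift px (1.75, -1.0)
c2 back score 0.47 shift px (0.25, -1.25)
box score 1.0 shift px (0.0, 0.0)
5 mm downhill = [[ 1.99325175 -0.50048476]]
```

The tube has nudged c1 about 4 mm, so contact is made there, and c2 should be touching or within about 1–2 mm. I'll ease the press, then open gently in small increments.

```bash
python3 -m crank '[{"x":0,"y":0,"z":-0.0005,"ax":0,"ay":0,"az":0,"claw":0.6},{"x":0,"y":0,"z":-0.001,"ax":0,"ay":0,"az":0,"claw":0.6},{"x":0,"y":0,"z":-0.001,"ax":0,"ay":0,"az":0,"claw":0.6},{"x":0,"y":0,"z":-0.001,"ax":0,"ay":0,"az":0,"claw":0.6},{"x":0,"y":0,"z":-0.001,"ax":0,"ay":0,"az":0,"claw":0.6}]' 15
python3 -m crank '[{"x":0,"y":0,"z":0,"ax":0,"ay":0,"az":0,"claw":0.6},{"x":0,"y":0,"z":0,"ax":0,"ay":0,"az":0,"claw":0.6},{"x":0,"y":0,"z":0,"ax":0,"ay":0,"az":0,"claw":0.6},{"x":0,"y":0,"z":0,"ax":0,"ay":0,"az":0,"claw":0.6},{"x":0,"y":0,"z":0,"ax":0,"ay":0,"az":0,"claw":0.6}]' 4
python3 -m crank '[{"x":0,"y":0,"z":0,"ax":0,"ay":0,"az":0,"claw":-0.26},{"x":0,"y":0,"z":0,"ax":0,"ay":0,"az":0,"claw":-0.29},{"x":0,"y":0,"z":0,"ax":0,"ay":0,"az":0,"claw":-0.32},{"x":0,"y":0,"z":0,"ax":0,"ay":0,"az":0,"claw":-0.35},{"x":0,"y":0,"z":0,"ax":0,"ay":0,"az":0,"claw":-0.38}]'
python3 tr.py; python3 -c "from h import *;print(dc())"
```

```text
time: 30.85
ee_pos: [0.5315, -0.2327, 0.0517]
eef_rot: [0.663, 0.744, -0.059, 0.064]
ft_force: [-0.5, 0.5, -3.2]
width: 0.0537
time: 31.27
ee_pos: [0.5321, -0.2334, 0.0524]
eef_rot: [0.663, 0.744, -0.059, 0.064]
ft_force: [-0.1, 0.3, -3.5]
width: 0.0538
time: 31.68
ee_pos: [0.5324, -0.2337, 0.0527]
eef_rot: [0.663, 0.744, -0.059, 0.065]
ft_force: [0.0, 1.0, 0.2]
width: 0.0589
c1 back score 0.99 shift px (2.0, -1.0)
c2 back score 0.45 shift px (1.0, -1.75)
box score 1.0 shift px (0.0, 0.0)
5 mm downhill = [[ 1.99325175 -0.50048476]]
[-0.0038 -0.0202  0.0084]
```

```bash
python3 -m crank '[{"x":0,"y":0,"z":0,"ax":0,"ay":0,"az":0,"claw":-0.6},{"x":0,"y":0,"z":0,"ax":0,"ay":0,"az":0,"claw":-0.6},{"x":0,"y":0,"z":0,"ax":0,"ay":0,"az":0,"claw":-0.6},{"x":0,"y":0,"z":0,"ax":0,"ay":0,"az":0,"claw":-0.6},{"x":0,"y":0,"z":0,"ax":0,"ay":0,"az":0,"claw":-0.6}]'
python3 -m crank '[{"x":0,"y":0,"z":-0.005,"ax":0,"ay":0,"az":0,"claw":-0.6},{"x":0,"y":0,"z":-0.015,"ax":0,"ay":0,"az":0,"claw":-0.6},{"x":0,"y":0,"z":-0.03,"ax":0,"ay":0,"az":0,"claw":-0.6},{"x":0,"y":0,"z":-0.05,"ax":0,"ay":0,"az":0,"claw":-0.6},{"x":0,"y":0,"z":-0.07,"ax":0,"ay":0,"az":0,"claw":-0.6}]'
python3 -m crank '[{"x":0,"y":0,"z":-0.03,"ax":0,"ay":0,"az":0,"claw":-0.6},{"x":0,"y":0,"z":-0.07,"ax":0,"ay":0,"az":0,"claw":-0.6},{"x":0,"y":0,"z":-0.11,"ax":0,"ay":0,"az":0,"claw":-0.6},{"x":0,"y":0,"z":-0.14,"ax":0,"ay":0,"az":0,"claw":-0.6},{"x":0,"y":0,"z":-0.15,"ax":0,"ay":0,"az":0,"claw":-0.6}]'
python3 -m crank '[{"x":0.03,"y":-0.03,"z":0,"ax":0,"ay":0,"az":0,"claw":-0.6},{"x":0.06,"y":-0.06,"z":0,"ax":0,"ay":0,"az":0,"claw":-0.6},{"x":0.09,"y":-0.09,"z":0,"ax":0,"ay":0,"az":0,"claw":-0.6},{"x":0.12,"y":-0.1,"z":0,"ax":0,"ay":0,"az":0,"claw":-0.6},{"x":0.12,"y":-0.1,"z":0,"ax":0,"ay":0,"az":0,"claw":-0.6}]'
python3 tr.py
python3 - <<'E'
from h import *
from bench import camera
for n in("top","scene"):
    c=camera(n); im=c["color"]; m=(im.min(2)>215).astype(np.uint8)
    C=proj(c,[[DX,DY,.08]])[0]; k=np.zeros_like(m); cv2.circle(k,tuple(int(v) for v in C),75,1,-1); m*=k
    cn=max(cv2.findContours(m,0,2)[0],key=cv2.contourArea); q=cv2.minAreaRect(cn)
    P=[onz(c,*x,.072) for x in cv2.boxPoints(q)]; mu=np.mean(P,0)
    L=[RD.inv().apply(p-np.array([DX,DY,.045])).round(4).tolist() for p in P]
    print(n,cv2.contourArea(cn),[[round(x,4) for x in l[:2]] for l in L],RD.inv().apply(mu-np.array([DX,DY,.045])).round(4))
    cv2.imwrite(f"pics/end_{n}.png",im)
E
```

```text
time: 32.15
ee_pos: [0.5321, -0.2335, 0.0524]
eef_rot: [0.663, 0.744, -0.059, 0.065]
ft_force: [0.0, 0.3, 0.2]
width: 0.0695
time: 32.57
ee_pos: [0.5307, -0.2212, 0.1228]
eef_rot: [0.663, 0.744, -0.059, 0.065]
ft_force: [0.5, 0.2, 0.6]
width: 0.0697
time: 32.98
ee_pos: [0.5297, -0.195, 0.2752]
eef_rot: [0.663, 0.744, -0.056, 0.067]
ft_force: [-0.5, -0.1, -0.1]
width: 0.0695
time: 33.4
ee_pos: [0.4126, -0.0849, 0.2479]
eef_rot: [0.661, 0.745, -0.058, 0.064]
ft_force: [0.9, 0.4, 0.3]
width: 0.0697
c1 back score 0.99 shift px (2.0, -1.0)
c2 back score 0.99 shift px (2.0, -0.25)
box score 1.0 shift px (0.0, 0.0)
5 mm downhill = [[ 1.99325175 -0.50048476]]
top 1003.0 [[-0.0323, 0.0849], [0.009, 0.0862], [0.0099, -0.066], [-0.0308, -0.0672]] [-0.011   0.0095  0.0294]
scene 814.0 [[0.0105, -0.0878], [-0.0327, -0.0913], [-0.0306, 0.0709], [0.0096, 0.0727]] [-0.0108 -0.0089  0.0293]
```

```bash
python3 -m crank '[{"x":0,"y":0,"z":0,"ax":0,"ay":0,"az":0,"claw":-0.6},{"x":0,"y":0,"z":0,"ax":0,"ay":0,"az":0,"claw":-0.6},{"x":0,"y":0,"z":0,"ax":0,"ay":0,"az":0,"claw":-0.6},{"x":0,"y":0,"z":0,"ax":0,"ay":0,"az":0,"claw":-0.6},{"x":0,"y":0,"z":0,"ax":0,"ay":0,"az":0,"claw":-0.6}]'
python3 -m crank '[{"x":0,"y":0,"z":0,"ax":0,"ay":0,"az":0,"claw":-0.6},{"x":0,"y":0,"z":0,"ax":0,"ay":0,"az":0,"claw":-0.6},{"x":0,"y":0,"z":0,"ax":0,"ay":0,"az":0,"claw":-0.6},{"x":0,"y":0,"z":0,"ax":0,"ay":0,"az":0,"claw":-0.6},{"x":0,"y":0,"z":0,"ax":0,"ay":0,"az":0,"claw":-0.6}]' >/dev/null
python3 tr.py
python3 - <<'E'
from h import *
from bench import camera
a=cv2.imread("pics/end_scene.png"); S=camera("scene"); b=S["color"]
d=cv2.absdiff(a,b)[205:325,165:305]; print("deck change max/mean",d.max(),d.mean().round(2))
# tube silhouette in scene by fitting s: dark end band lower end centre; non-plywood mask
y0=proj(S,np.array([DX,DY,.045])+RD.apply([[s,.095,.027] for s in(-.012,-.007,-.002)])); print("near end centre for s=-12,-7,-2 mm:",y0.round(1).tolist())
g=b.max(2); k=(g<70).astype(np.uint8); c=y0[1].astype(int); w=k[c[1]-16:c[1]+17,c[0]-18:c[0]+19]
n,l,st,ce=cv2.connectedComponentsWithStats(w); i=1+np.argmax(st[1:,4]); print("dark band blob",st[i],(ce[i]+c-[18,16]).round(1))
E
```

```text
time: 33.97
ee_pos: [0.4154, -0.0897, 0.2483]
eef_rot: [0.663, 0.743, -0.059, 0.064]
ft_force: [0.5, -0.8, 0.4]
width: 0.0699
c1 back score 0.99 shift px (2.0, -1.0)
c2 back score 0.99 shift px (2.0, -0.25)
box score 1.0 shift px (0.0, 0.0)
5 mm downhill = [[ 1.99325175 -0.50048476]]
deck change max/mean 15 1.58
near end centre for s=-12,-7,-2 mm: [[250.1, 292.2], [248.0, 292.8], [246.0, 293.3]]
dark band blob [  5   7  24  20 317] [246.4 292.9]
```

```bash
python3 -c "from bench import close_job; print(close_job())"
```

```text
the job is handed in; nothing more can be done
None
```

I set both wooden chocks on the deck side by side, toes uphill. I then laid the tube on their uphill side, roughly centred between the rails, let go of it slowly and handed the job in after about 34 s of robot time. No verdict came back, so I can't confirm it passed.

**Last checks**
- **At rest:** two pictures about 0.8 s apart show no movement on the deck.
- **Chocks:** both slid about 5 mm downhill as the tube came against them. That puts their centres about 53 mm downhill of the deck centre, which is within limits. Moving by the same amount suggests both are touching the tube, but I couldn't see the contact directly.
- **Tube direction:** it lies across the deck within about 1°.
- **Flask, mug and block:** I planned every move to stay clear of them and saw no contact forces near them. I did not re-measure them at the end.

**Readings that disagreed**
- **Tube distance downhill:** the bright tube area put its centre about 11 mm downhill of the deck centre, the dark end band gave about 3 mm, and resting on the chocks implies about 7 mm. The glare probably biases the first.
- **Tube side to side:** the two cameras gave +9 mm and −9 mm from the midline, still well inside the 40 mm allowed.

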